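# Ready the UV pipette cabinet

### The arm

A 7-joint arm with a two-finger parallel gripper is mounted at the origin on the work surface. World frame = base frame: x ahead of the robot, y to its left, z up, the work surface at z = 0. Lengths are in mm, angles in rad, forces in N, time in s.
With the tool pointing down it reaches from about 400 to 875 mm from the base axis. Payload 4.4 kg.
Tool frame: the origin (TCP) lies at the very end of the fingers, on their centre line; the grasp point (between the pads) lies 19 mm behind it; y points along the fingers, z is the direction in which the jaws open and shut, and the axes are right-handed (so a half turn about y gives the same grasp; the last joint's range is limited). The gripper opens to 85 mm and grips with 20 to 120 N. Pads are 22 mm wide; open, the fingers measure 114 mm over their backs; the gripper's body (76 mm by 85 mm) begins 54 mm behind the grasp point. The pads swing forward as they close: fully open they stand 13 mm farther back than shut.
Start: joints at [-1.218, 0.628, 0.038, 1.517, -0.027, 0.996, -0.02], TCP at [264.31, 593.85, 231.313] pointing down, gripper open.
Joint ranges: [-3.06, 3.06], [-0.37, 2.12], [-1.25, 1.32], [0.18, 2.47], [-1.1, 4.24], [0.23, 1.98], [-2.94, 2.94]. Speed limits (rad/s): [2.57, 2.57, 3.14, 3.14, 3.14, 3.14, 3.14].

### API

Orientations are given as [roll, pitch, yaw] about the fixed x, y, z axes, in that order (R = Rz(yaw) Ry(pitch) Rx(roll)).
In Python, from cell import ctrl, imaging, finish_job gives the robot as it stands.
- The arm moves only by the shell command python3 -m inch 'ROWS'. ROWS is JSON, one flat list of numbers, 7 for each row, row after row: the opening, from 0 (shut) to 1 (fully open), then the shift along the tool's x, y, z in cm, then the turn, a rotation vector about the tool's x, y, z in degrees. A call has 1 to 12 rows; each row is the pose to reach, as a shift and turn from the pose commanded when the call began, along the tool's axes at that moment; what a row does not reach only later rows make up. A row lasts 1/10 s, in which the tool goes at most 50 mm and 8.59 degrees, less where a joint would pass 70% of its speed; a pose out of reach is approached as far as the arm can. A call with a gripper value outside its range is refused whole. The fingers move at their own pace and stop on an object; the grip force is fixed at half the most. Time passes only in rows, so rows that repeat a pose let the fingers close. It gives the time, the measured TCP pose, the force and the opening at its end, in the units of the state.
- ctrl.read_state(): the state, without advancing time (a new reading comes with each control period).
- imaging.get_image(name): name is "side" or "top"; returns a dict with "img" (420x560x3 uint8, red, green, blue), "fx", "fy", "cx", "cy" (pixels), "R" (3x3) and "t" (3): a world point X has camera coordinates R X + t. Camera axes: x right, y down, z forward; pixel columns grow to the right and rows downward; lengths in mm; the calibration is good to about 2 mm. A picture is of the moment at which its call begins. There is no depth.
- finish_job(): hands the job in, once; it reports no verdict.
The state is a dict: "clock": time; "qpos": joint angles; "qd": joint speeds; "tau": joint torques, N m; "eef_pos": TCP position; "tool_rot": TCP orientation; "force": force on the tool from outside, world axes, zero at the start; "torque": the same for the moment, N m; "width": finger opening in mm.
Only numpy, scipy, OpenCV 4.12 (cv2) and the standard library are available. Lean on these libraries where they do the work, as an engineer would, in place of code of your own. Each camera call takes 0.05 s, during which the arm holds its last target.

### The job

Get the UV pipette cabinet ready for a decontamination run. First push the orange filter cassette in until its push-push catch holds it in (one push; a second would let it out again). Then take the pipette from its bench stand, reach through the sloped opening and hang it by its finger rest on the yellow hook inside, without touching the opening's teal frame, and finally slide the clear sash all the way down, leaving the other things on the bench where they are.

Things in the scene. Friction and masses are not known exactly. Their poses are not given: they have to be found in the camera images.
- cabinet: Benchtop UV pipette cabinet, 340 mm wide (y), 280 deep (x), 315 high, fixed to the bench; white plinth 50 mm high with the filter bay in its front, above it a clear acrylic chamber whose front slopes back and up at 55 degrees. Origin: centre of its underside; x from its front to its back, z up; plinth front at x = -140 mm, chamber floor at z = 50, roof (z = 309) only behind x = 66.
- frame: Teal frame round the sloped opening, bars 12 to 25 mm wide and 18 thick; clear opening 220 mm wide and 275 along the slope, its lower edge 110 mm in front of the cabinet's origin at height 80, its upper edge 48 mm behind it at height 305 (bare sash guides run on up beyond it). Origin: middle of the opening; x up the slope, y across, z outward (up and towards the front). Must not be touched.
- cassette (a joint): Travel of the filter cassette in m, positive = in (along the cabinet's +x): 0 fully out, click just past 0.033, end stop 0.041; let go after the click, it springs back to about 0.029 and stays (push-push catch). Pushed past 0.033 again and let go, it comes right out. Spring 3 N at the start, about 8 to 9 N with the catch, 7 N at the end stop before it bottoms.
- cassette_face (a point): Centre of the cassette's flat orange front face, 110 mm wide and 35 high, standing upright, its centre 25 mm above the bench; 42 mm proud of the plinth when out, 13 mm proud when held. Turned like the cabinet.
- sash (a joint): Travel of the clear sash in m down the slope: 0 fully up (opening clear), 0.28 fully down (shut). It stays where it is left and needs about 3 to 5 N.
- sash_ledge (a point): On the upper side of the aluminium push ledge along the sash's lower edge, in its middle. The ledge is 140 mm wide (y), sticks out 43 mm square to the sash and ends in a rim 8 mm high; this point lies on its upper face, midway (20 mm) between pane and rim. x up the slope, z outward. The ledge is pushed down the slope (along -x).
- hook: Yellow J-shaped hook inside the cabinet, open upward, on an arm from the back wall: its upturned tongue is 20 mm wide (y), 6 thick (x) and 40 high; behind it 53 mm are free to the back plate. Origin: foot of the tongue; turned like the cabinet, x to the back, z up.
- hook_top (a point): Middle of the tongue's top edge, about 200 mm above the bench. Axes as the hook's.
- pipette: Hand pipette 167 mm long, 95 g, upright, tip down in the stand. Origin: tip end; z up, x towards its finger rest. White handle 26 mm wide (y), 28 deep (x), z = 70 to 150; plunger button above to 167; shaft 17 across below. Blue finger rest at the back, 16 wide, underside at z = 140, lip at x = 31 to 36 down to z = 126: a slot 17 wide, 14 deep, open downward, between handle and lip.
- pipette_rest (a point): Middle of the underside of the finger rest, 22 mm behind the pipette's axis at z = 140 mm: when hung it sits on hook_top, the lip behind the tongue. Axes as the pipette's.
- stand: Pipette stand fixed to the bench: round grey foot 96 mm across, upright tube 44 mm across and 95 high with a 21 mm bore; the pipette's handle rests on its rim, the shaft goes 70 mm deep into it. Origin: centre of the underside.
- tip_box: Orange pipette tip box with black rack, 122 x 84 x 66 mm. Bystander. Origin: underside centre.
- tube_rack: White rack of tubes with purple caps, 100 x 52 x 57 mm. Bystander.
- well_plate: White well plate, 127 x 85 x 14 mm. Bystander.
- amber_bottle: Amber bottle, 60 mm across, 125 high. Bystander.
- media_jar: Clear jar with white lid, 70 mm across, 100 high. Bystander.
- waste_beaker: Glass beaker, 72 mm across, 85 high. Bystander.
Things that resemble listed ones, but are neither listed nor needed, are in the scene too. What is shaped like the pipette but brown or red is not meant.

How it is judged (in metres and radians):
On the way, in this order (a step that is already met when the one before it is completed fails the run):
1. the filter cassette is held in by its catch, with the hand off it (value of joint cassette between 0.026 and 0.0325 m and distance between the grasp point and cassette_face above 0.05 m), for 0.3 s.
2. the pipette hangs on the hook by its finger rest, let go and at rest (x of pipette_rest in the frame of hook_top between -0.01 and 0.01 m and y of pipette_rest in the frame of hook_top between -0.014 and 0.014 m and z of pipette_rest in the frame of hook_top between -0.005 and 0.007 m and angle between pipette's own z axis and vertical below 0.35 rad and linear speed of pipette below 0.03 m/s and contact force between each of the arm, the fingers and pipette below 0.05 N), for 0.3 s.
3. the sash is fully down (value of joint sash above 0.272 m), for 0.2 s.
At the end, for the whole second after the job is handed in: Cassette held in by its catch (26 to 32.5 mm in); pipette hanging at rest, upright within 20 degrees, the underside of its finger rest on the hook's top edge (within 10 mm fore and aft, 14 mm sideways, 5 to 7 mm in height), let go; sash down to within 8 mm of shut (all of step 2 and value of joint cassette between 0.026 and 0.0325 m and value of joint sash above 0.272 m); the robot touches nothing.
It fails at once if the opening's frame was touched (more than 1 N) (contact force between frame and anything else above 1 N).
It fails at once if a bystander was moved more than 30 mm (distance of any of tip_box, tube_rack, well_plate, amber_bottle, media_jar, waste_beaker from where it was at the start of the episode above 0.03 m).
It also fails if it takes over 64 s, if anything falls off the work surface, if the arm or the gripper's body presses on something with over 40 N, if the wrist force passes 120 N, or if a joint passes its speed limit or range.

## Working session

There is one attempt and no reset: what is moved stays moved. The work goes in short steps, Python scripts to look and compute and a shell command to move; the robot and the scene stay as the last step left them, time stands still between calls to the robot, and variables do not carry over. Pictures are saved under pics/ and viewed, and the job is handed in when it is done.

```bash
ls; mkdir -p pics; cat > h.py <<'E'
import numpy as np, cv2
from cell import ctrl, imaging, finish_job
def snap(n,f):
    d=imaging.get_image(n); cv2.imwrite(f,d['img'][:,:,::-1]); return d
E
python3 - <<'E'
from h import *
import pickle
for n in('side','top'):
    d=snap(n,f'pics/{n}0.png'); pickle.dump(d,open(f'{n}0.pkl','wb')); print(n,d['fx'],d['cx'],d['cy'],np.round(d['R'],3).tolist(),np.round(d['t'],1))
print(ctrl.read_state())
E
```

```text
pics
side 521.3133679201701 276.33976070865117 207.72446931695325 [[-0.804, -0.594, 0.017], [-0.467, 0.615, -0.635], [0.367, -0.519, -0.772]] [ 404.9  370.5 1525.7]
top 453.76869450111894 278.3505816662225 211.03992854430595 [[0.084, -0.996, -0.002], [-0.975, -0.082, -0.209], [0.208, 0.019, -0.978]] [ -38.7  548.4 1660.6]
{'clock': 0.1, 'qpos': array([-1.21781208,  0.62922809,  0.03845817,  1.51821491, -0.0269605 ,
        0.99631989, -0.01997979]), 'qd': array([ 0.00140746, -0.00183007, -0.0002119 , -0.00219994, -0.00090552,
        0.0014148 , -0.00195356]), 'tau': array([ 2.56159386e-03, -5.64524245e+01,  1.23035196e+00, -1.93974030e+01,
        1.12724619e-02,  5.43247297e-03, -1.87542803e-06]), 'eef_pos': array([264.09365396, 593.34624827, 230.51484646]), 'tool_rot': array([-1.57244749e+00, -5.51103719e-05, -4.18752147e-01]), 'force': array([ 0.21649155,  0.24745486, -1.12759152]), 'torque': array([-0.03851807,  0.01684096, -0.05966176]), 'width': 85.61778125876563}
```

View pics/side0.png

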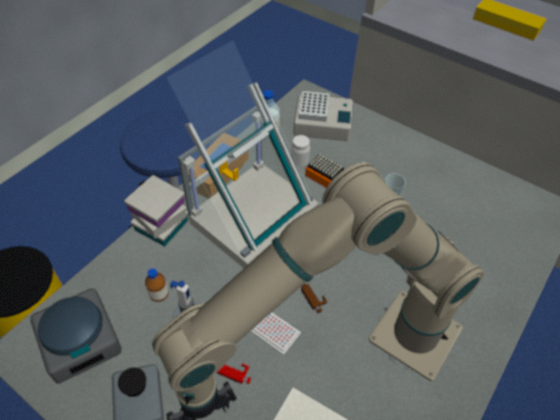

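View pics/top0.png

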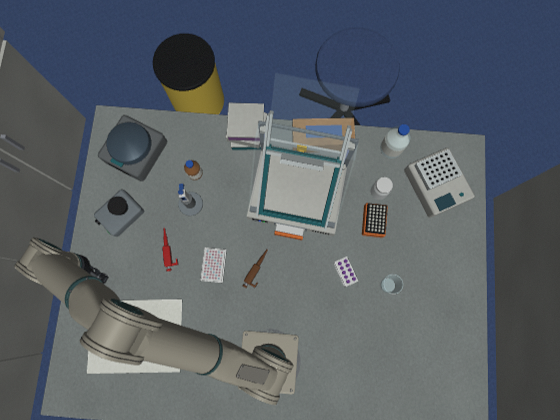

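```bash
python3 - <<'E'
import cv2
t=cv2.imread('pics/top0.png'); s=cv2.imread('pics/side0.png')
cv2.imwrite('pics/t1.png',cv2.resize(t[90:250,160:370],None,fx=3.7,fy=3.7,interpolation=cv2.INTER_CUBIC))
cv2.imwrite('pics/s1.png',cv2.resize(s[60:270,120:340],None,fx=2.8,fy=2.8,interpolation=cv2.INTER_CUBIC))
cv2.imwrite('pics/s2.png',cv2.resize(s[250:350,130:290],None,fx=5,fy=5,interpolation=cv2.INTER_CUBIC))
E
```

```text
(no output)
```

View pics/t1.png

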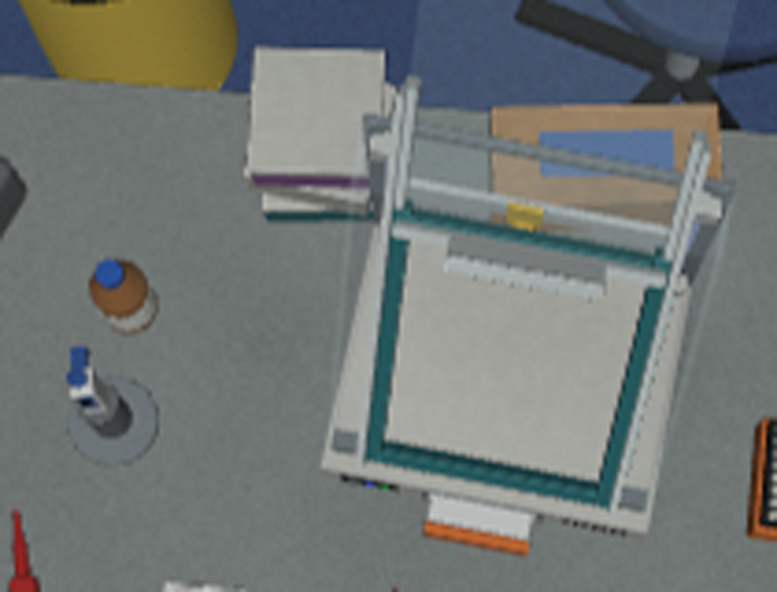

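View pics/s1.png

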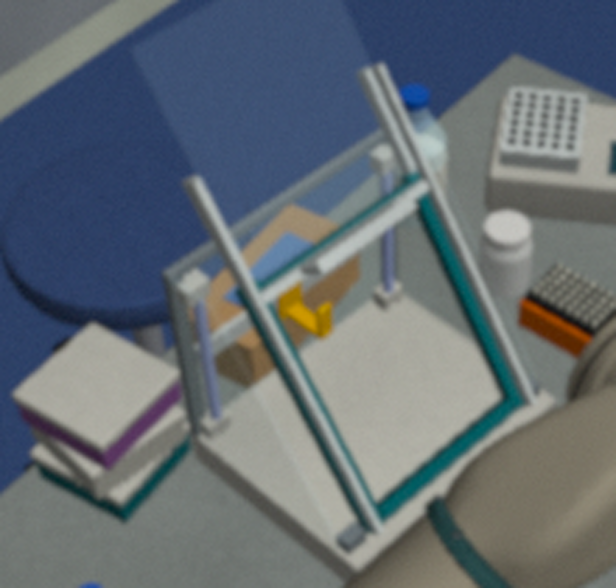

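View pics/s2.png

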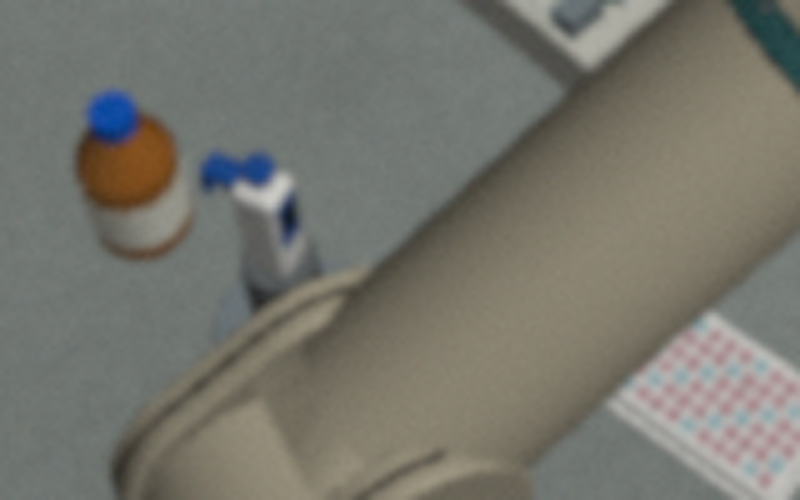

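```bash
cat >> h.py <<'E'
import pickle
from scipy.optimize import least_squares
def cam(n,k=0): return pickle.load(open(f'{n}{k}.pkl','rb'))
def proj(d,X):
    c=np.asarray(X,float)@d['R'].T+d['t']; return np.c_[d['fx']*c[...,0]/c[...,2]+d['cx'],d['fy']*c[...,1]/c[...,2]+d['cy']]
def ray(d,uv):
    uv=np.asarray(uv,float); v=np.array([(uv[0]-d['cx'])/d['fx'],(uv[1]-d['cy'])/d['fy'],1])
    return -d['R'].T@d['t'], d['R'].T@v
def onz(d,uv,z):
    c,v=ray(d,uv); return c+v*(z-c[2])/v[2]
def tri(a,ua,b,ub):
    c1,v1=ray(a,ua);c2,v2=ray(b,ub)
    s=np.linalg.lstsq(np.c_[v1,-v2],c2-c1,rcond=None)[0]
    p,q=c1+s[0]*v1,c2+s[1]*v2
    return (p+q)/2,np.linalg.norm(p-q)
E
python3 - <<'E'
from h import *
T=cam('top');S=cam('side')
print(-T['R'].T@T['t'],-S['R'].T@S['t'])
f=lambda u,v:(u/3.7+160-.5+.5/3.7,v/3.7+90-.5+.5/3.7)
L=onz(T,f(322,467),50);R=onz(T,f(650,532),50);print(L,R,np.linalg.norm(L-R))
# masks
for n,d in(('top',T),('side',S)):
    h=cv2.cvtColor(d['img'],cv2.COLOR_RGB2HSV)
    for c,lo,hi in(('blue',(105,150,120),(125,255,255)),('yellow',(18,170,140),(30,255,255)),('orange',(5,190,150),(14,255,255))):
        m=cv2.inRange(h,lo,hi);k,l,s,ce=cv2.connectedComponentsWithStats(m)
        for i in range(1,k):
            if s[i,4]>5: print(n,c,s[i],ce[i].round(1))
E
python3 - <<'E'
import cv2
t=cv2.imread('pics/top0.png'); s=cv2.imread('pics/side0.png')
a=cv2.resize(t[145:225,160:230],None,fx=7,fy=7,interpolation=cv2.INTER_CUBIC)
b=cv2.resize(s[270:320,140:200],None,fx=9,fy=9,interpolation=cv2.INTER_CUBIC)
cv2.imwrite('pics/pa.png',a);cv2.imwrite('pics/pb.png',b)
cv2.imwrite('pics/ho.png',cv2.resize(t[130:190,255:360],None,fx=7.5,fy=7.5,interpolation=cv2.INTER_CUBIC))
cv2.imwrite('pics/hs.png',cv2.resize(s[155:190,210:250],None,fx=15,fy=15,interpolation=cv2.INTER_CUBIC))
E
```

```text
[ 192.44394523  -25.93562305 1738.44495729] [ -61.12733191  804.3682576  1406.50677594]
[522.69352422 125.9296208   50.        ] [ 483.51811384 -213.29842247   50.        ] 341.4826175935675
top blue [399 124  10  11  87] [403.6 128.8]
top blue [186 161   7   7  38] [188.9 163.6]
top blue [179 184   4   6  20] [180.6 186.3]
top blue [179 191   4   3  10] [180.5 192. ]
side blue [263  90  11   9  72] [268.2  93.4]
side blue [148 269   9   8  60] [152.1 272.5]
side blue [171 282  13   4  40] [177.4 283.4]
side yellow [478   0  68  28 710] [512.2  13. ]
side yellow [220 162  18  18 167] [228.8 171.1]
side yellow [ 21 285  35  32 109] [ 40.7 300.2]
```

View pics/pa.png

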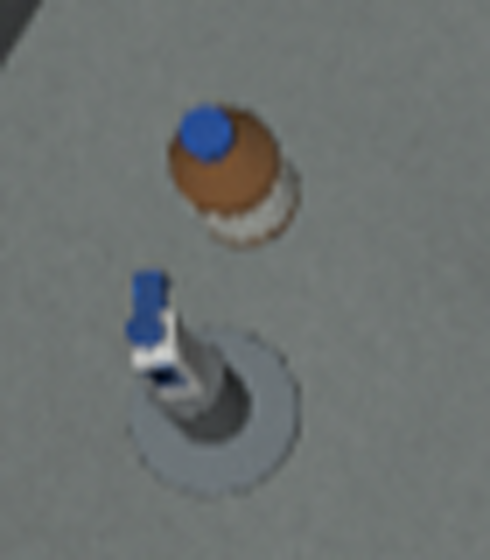

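View pics/ho.png

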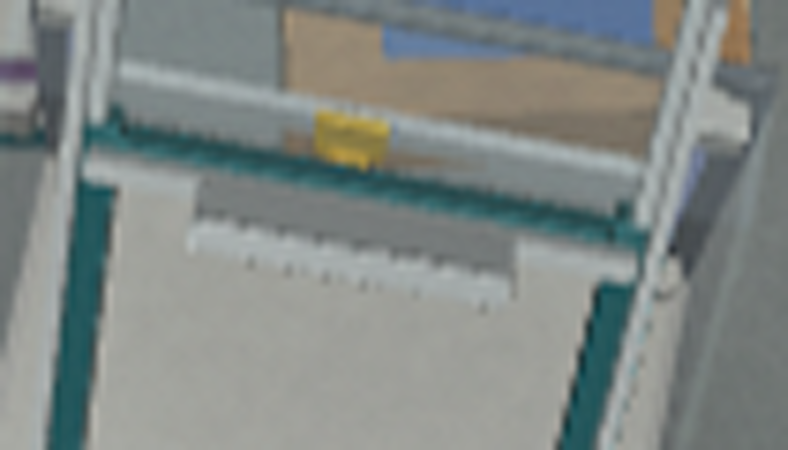

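View pics/hs.png

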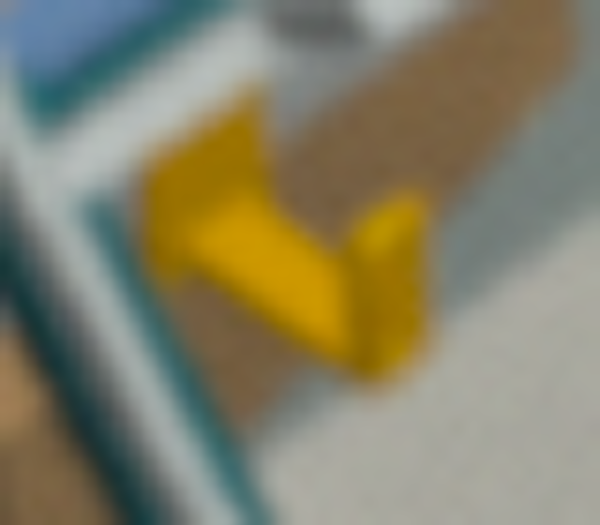

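View pics/pb.png

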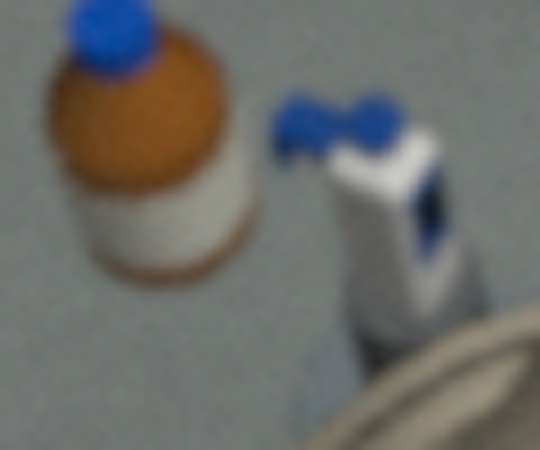

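```bash
python3 - <<'E'
from h import *
T=cam('top');S=cam('side')
def f(u,v,k,x,y): return ((u+.5)/k+x-.5,(v+.5)/k+y-.5)
print('hook top mid', onz(S,f(383,222,15,210,155),200), 'L',onz(S,f(345,250,15,210,155),200),'R',onz(S,f(425,195,15,210,155),200))
print('arm/plate top? ',[onz(T,f(u,v,7.5,255,130),z) for u,v,z in((318,115,200),(388,125,200),(360,166,200))])
print('stand foot',onz(T,f(214,411,7,160,145),8))
print('button',tri(T,f(146,326,7,160,145),S,f(375,122,9,140,270)))
print('rest',tri(T,f(150,284,7,160,145),S,f(300,125,9,140,270)))
print('button z192',onz(T,f(146,326,7,160,145),192),onz(S,f(375,122,9,140,270),190))
print('rest z',onz(T,f(150,288,7,160,145),170),onz(S,f(300,125,9,140,270),168))
print('bottle',onz(T,f(206,132,7,160,145),125))
c=np.array([642.2,-59.8]);a=-np.deg2rad(6.59);M=np.array([[np.cos(a),-np.sin(a)],[np.sin(a),np.cos(a)]])
W=lambda x,y,z:np.r_[c+M@[x,y],z]
P=[(-182,55,42.5),(-182,-55,42.5),(-182,55,7.5),(-140,170,50),(-140,-170,50),(-140,170,0),(-110,110,80),(-110,-110,80),(48,110,305),(48,-110,305),(140,170,50),(140,-170,50)]
for p in P: print(p,((proj(T,W(*p)[None])[0]-(160,90))*3.7).round(), ((proj(S,W(*p)[None])[0]-(120,60))*2.8).round())
E
```

```text
hook top mid [711.14924113 -54.17865356 200.        ] L [712.35053861 -42.98195121 200.        ] R [709.07804588 -65.73626016 200.        ]
arm/plate top?  [array([766.19219455, -41.36802128, 200.        ]), array([763.96097428, -74.99975475, 200.        ]), array([742.34014245, -63.20230593, 200.        ])]
stand foot [562.31405497 355.19945217   8.        ]
button (array([563.58736082, 354.12048003, 192.44462187]), np.float64(0.04443660850403058))
rest (array([591.41289082, 360.46564109, 171.03983611]), np.float64(1.1548491032428452))
button z192 [563.67313535 354.21951006 192.        ] [564.86813885 353.2199803  190.        ]
rest z [589.03055637 360.17794395 170.        ] [593.61536649 359.53441778 168.        ]
bottle [688.08097165 352.63889781 125.        ]
(-182, 55, 42.5) [423. 528.] [455. 532.]
(-182, -55, 42.5) [529. 550.] [519. 476.]
(-182, 55, 7.5) [423. 534.] [455. 550.]
(-140, 170, 50) [321. 466.] [357. 569.]
(-140, -170, 50) [648. 530.] [555. 399.]
(-140, 170, 0) [325. 475.] [358. 593.]
(-110, 110, 80) [384. 443.] [376. 506.]
(-110, -110, 80) [598. 485.] [506. 397.]
(48, 110, 305) [411. 221.] [264. 294.]
(48, -110, 305) [652. 268.] [410. 192.]
(140, 170, 50) [377. 212.] [190. 432.]
(140, -170, 50) [694. 273.] [390. 284.]
```

```bash
cat >> h.py <<'E'
from scipy.spatial.transform import Rotation as Ro
YAW=-6.59; C0=np.array([642.2,-59.8,0])
RC=Ro.from_euler('z',YAW,degrees=True).as_matrix()
def cw(p): return C0+RC@np.asarray(p,float)      # cabinet->world
def wc(p): return RC.T@(np.asarray(p,float)-C0)
def toolR(yaw,th):
    t=np.deg2rad(th);y=np.array([np.cos(t),0,-np.sin(t)]);z=np.array([0,1.,0])
    return Ro.from_euler('z',yaw,degrees=True).as_matrix()@np.c_[np.cross(y,z),y,z]
def delta(p,yaw,th):
    s=ctrl.read_state();R=Ro.from_euler('xyz',s['tool_rot']).as_matrix()
    sh=R.T@(np.asarray(p)-s['eef_pos'])/10
    rv=Ro.from_matrix(R.T@toolR(yaw,th)).as_rotvec(degrees=True)
    print('t',round(s['clock'],2),'shift cm',sh.round(2),'rot',rv.round(2),'norm',round(np.linalg.norm(sh),2),round(np.linalg.norm(rv),1))
def st():
    s=ctrl.read_state();R=Ro.from_euler('xyz',s['tool_rot']).as_matrix();d=RC.T@R[:,1]
    print('t',round(s['clock'],2),'tcp',s['eef_pos'].round(1),'cab',wc(s['eef_pos']).round(1),'theta',np.rad2deg(np.arcsin(-d[2])).round(1),'yaw',np.rad2deg(np.arctan2(R[1,2],R[0,2])).round(1)-90,'q',s['qpos'].round(2),'F',s['force'].round(1),'w',round(s['width'],1))
E
python3 -c "
from h import *
st()
delta(cw([-240,0,180]),YAW,70)
print(cw([-182,0,25]))"
```

```text
t 0.1 tcp [264.1 593.3 230.5] cab [-450.6  605.4  230.5] theta 89.9 yaw -24.0 q [-1.22  0.63  0.04  1.52 -0.03  1.   -0.02] F [ 0.2  0.2 -1.1] w 85.6
t 0.1 shift cm [ 38.2    5.14 -51.47] rot [  3.13 -17.21 -19.86] norm 64.3 26.5
[461.40250844 -38.91299341  25.        ]
```

```bash
python3 -m inch '[0,38.2,5.1,-51.5,3.1,-17.2,-19.9, 0,38.2,5.1,-51.5,3.1,-17.2,-19.9, 0,38.2,5.1,-51.5,3.1,-17.2,-19.9, 0,38.2,5.1,-51.5,3.1,-17.2,-19.9, 0,38.2,5.1,-51.5,3.1,-17.2,-19.9, 0,38.2,5.1,-51.5,3.1,-17.2,-19.9, 0,38.2,5.1,-51.5,3.1,-17.2,-19.9, 0,38.2,5.1,-51.5,3.1,-17.2,-19.9, 0,38.2,5.1,-51.5,3.1,-17.2,-19.9, 0,38.2,5.1,-51.5,3.1,-17.2,-19.9, 0,38.2,5.1,-51.5,3.1,-17.2,-19.9, 0,38.2,5.1,-51.5,3.1,-17.2,-19.9]'; python3 -c "
from h import *
st()
delta(cw([-240,0,180]),YAW,70)"
```

```text
clock: 1.3
eef_pos: [394.8, 90.0, 197.7]
tool_rot: [-1.574, -0.338, -0.115]
force: [0.3, 0.9, -0.4]
width: -0.1
t 1.3 tcp [394.8  90.  197.7] cab [-262.9  120.5  197.7] theta 70.7 yaw -6.700000000000003 q [-0.42  0.26 -0.04  2.47  0.97  0.23  0.07] F [ 0.3  0.9 -0.4] w -0.1
t 1.3 shift cm [  1.58   2.48 -12.04] rot [ 0.2  -0.02 -0.66] norm 12.39 0.7
```

```bash
python3 -m inch '[0,1.6,2.5,-12,0,0,0, 0,1.6,2.5,-12,0,0,0, 0,1.6,2.5,-12,0,0,0, 0,1.6,2.5,-12,0,0,0, 0,1.6,2.5,-12,0,0,0]'; python3 -c "
from h import *
st()
delta(cw([-215,0,60]),YAW,75)"
```

```text
clock: 1.8
eef_pos: [412.0, -35.3, 184.7]
tool_rot: [-1.575, -0.327, -0.121]
force: [-0.5, 1.5, -0.2]
width: -0.2
t 1.8 tcp [412.  -35.3 184.7] cab [-231.5   -2.1  184.7] theta 71.3 yaw -7.0 q [ 0.37  0.32 -0.51  2.47  1.27  0.23  0.13] F [-0.5  1.5 -0.2] w -0.2
t 1.8 shift cm [-2.44 12.34  0.27] rot [ 0.34 -0.35  3.71] norm 12.58 3.7
```

```bash
python3 -m inch '[0,-2.4,12.3,0.3,0.3,-0.3,3.7, 0,-2.4,12.3,0.3,0.3,-0.3,3.7, 0,-2.4,12.3,0.3,0.3,-0.3,3.7, 0,-2.4,12.3,0.3,0.3,-0.3,3.7, 0,-2.4,12.3,0.3,0.3,-0.3,3.7]'; python3 -c "
from h import *
st()
delta(cw([-215,0,25]),YAW,75)
snap('top','pics/t2.png')
snap('side','pics/s3.png')"
```

```text
clock: 2.3
eef_pos: [431.0, -30.5, 59.3]
tool_rot: [-1.567, -0.257, -0.112]
force: [-0.9, 0.5, -0.2]
width: -0.2
t 2.3 tcp [431.  -30.5  59.3] cab [-213.2    4.8   59.3] theta 75.3 yaw -6.400000000000006 q [ 0.61  0.85 -0.98  2.47  1.82  0.75 -0.39] F [-0.9  0.5 -0.2] w -0.2
t 2.3 shift cm [-1.05  3.27 -0.49] rot [-0.25  0.17 -0.26] norm 3.47 0.4
```

View pics/t2.png

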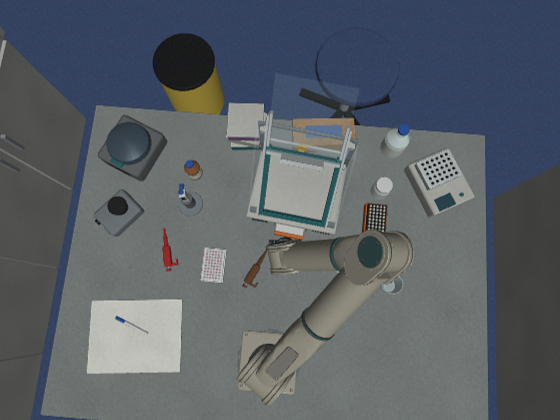

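View pics/s3.png

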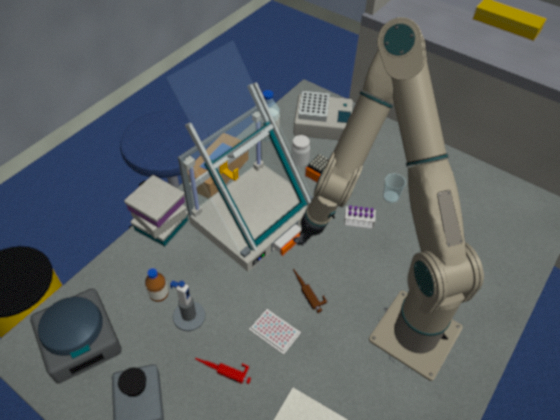

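```bash
python3 -m inch '[0,-1,3.3,-0.5,-0.2,0.2,-0.3, 0,-1,3.3,-0.5,-0.2,0.2,-0.3, 0,-1,3.3,-0.5,-0.2,0.2,-0.3]'; python3 -c "
from h import *
st()
delta(cw([-170,0,25]),YAW,75)"
```

```text
clock: 2.7
eef_pos: [432.4, -37.2, 24.0]
tool_rot: [-1.573, -0.254, -0.117]
force: [-0.5, 1.1, 0.6]
width: 0.2
t 2.7 tcp [432.4 -37.2  24. ] cab [-211.    -1.6   24. ] theta 75.4 yaw -6.700000000000003 q [ 0.73  1.13 -1.24  2.47  1.81  1.1  -0.34] F [-0.5  1.1  0.6] w 0.2
t 2.7 shift cm [3.99 0.93 0.17] rot [ 0.14 -0.12 -0.45] norm 4.1 0.5
```

```bash
python3 -m inch '[0,1,0.2,0,0,0,0, 0,2,0.5,0,0,0,0, 0,3,0.7,0,0,0,0, 0,3,0.7,0,0,0,0]'; python3 -c "
from h import *
st()"; python3 -m inch '[0,0.5,0.15,0,0,0,0, 0,1,0.3,0,0,0,0, 0,1.5,0.4,0,0,0,0, 0,1.5,0.4,0,0,0,0]'; python3 -c "
from h import *
st()"
```

```text
clock: 3.1
eef_pos: [465.0, -39.1, 28.9]
tool_rot: [-1.574, -0.261, -0.112]
force: [-4.6, 2.4, -3.9]
width: 0.2
t 3.1 tcp [465.  -39.1  28.9] cab [-178.4    0.2   28.9] theta 75.1 yaw -6.5 q [ 0.73  1.12 -1.23  2.39  1.77  1.06 -0.24] F [-4.6  2.4 -3.9] w 0.2
clock: 3.5
eef_pos: [479.4, -40.7, 28.8]
tool_rot: [-1.574, -0.26, -0.111]
force: [-5.9, 1.7, -1.5]
width: 0.5
t 3.5 tcp [479.4 -40.7  28.8] cab [-163.9    0.2   28.8] theta 75.1 yaw -6.400000000000006 q [ 0.74  1.12 -1.23  2.35  1.76  1.05 -0.19] F [-5.9  1.7 -1.5] w 0.5
```

```bash
python3 -m inch '[0,0.5,0.13,0,0,0,0, 0,0.5,0.13,0,0,0,0]'; python3 -m inch '[0,0.3,0.08,0,0,0,0, 0,0.3,0.08,0,0,0,0]'; python3 -c "
from h import *
st()
d=snap('top','pics/t3.png');i=d['img'][:,:,::-1]
cv2.imwrite('pics/t3c.png',cv2.resize(i[190:250,240:330],None,fx=8,fy=8,interpolation=cv2.INTER_CUBIC))"
```

```text
clock: 3.7
eef_pos: [484.9, -41.4, 28.8]
tool_rot: [-1.574, -0.261, -0.111]
force: [-5.0, 2.6, -2.5]
width: 0.2
clock: 3.9
eef_pos: [487.6, -41.7, 28.8]
tool_rot: [-1.573, -0.26, -0.111]
force: [-6.8, 1.2, 0.1]
width: 0.1
t 3.9 tcp [487.6 -41.7  28.8] cab [-155.6    0.3   28.8] theta 75.1 yaw -6.400000000000006 q [ 0.74  1.12 -1.22  2.33  1.75  1.05 -0.17] F [-6.8  1.2  0.1] w 0.1
```

View pics/t3c.png

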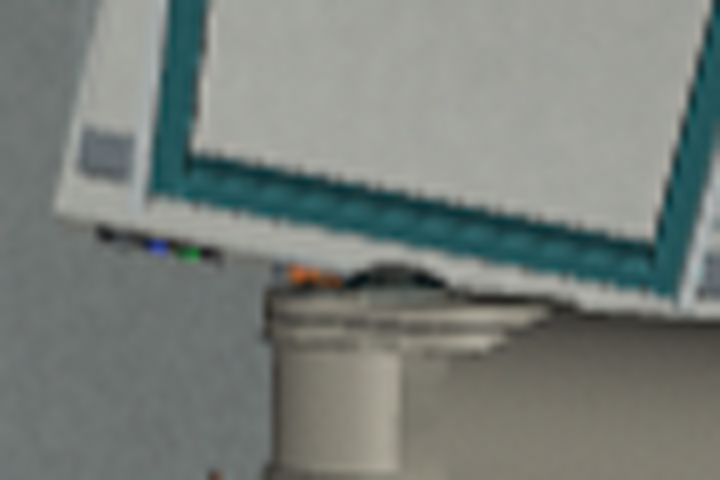

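```bash
python3 -m inch '[0,0.2,0.05,0,0,0,0, 0,0.2,0.05,0,0,0,0]';python3 -m inch '[0,0.2,0.05,0,0,0,0, 0,0.2,0.05,0,0,0,0]';python3 -m inch '[0,0.2,0.05,0,0,0,0, 0,0.2,0.05,0,0,0,0]'; python3 -c "
from h import *
st()"
```

```text
clock: 4.15
eef_pos: [489.4, -41.9, 28.8]
tool_rot: [-1.574, -0.26, -0.111]
force: [-6.5, 1.5, 0.1]
width: -0.1
clock: 4.35
eef_pos: [491.4, -42.2, 28.8]
tool_rot: [-1.574, -0.26, -0.111]
force: [-7.2, 0.8, 0.3]
width: -0.2
clock: 4.55
eef_pos: [492.3, -42.3, 28.7]
tool_rot: [-1.574, -0.258, -0.11]
force: [-9.9, 1.9, 3.1]
width: -0.1
t 4.55 tcp [492.3 -42.3  28.7] cab [-150.9    0.2   28.7] theta 75.2 yaw -6.400000000000006 q [ 0.74  1.12 -1.22  2.31  1.74  1.04 -0.15] F [-9.9  1.9  3.1] w -0.1
```

```bash
python3 -m inch '[0,0.2,0.05,0,0,0,0, 0,0.2,0.05,0,0,0,0]'; python3 -c "
from h import *
st()"
```

```text
clock: 4.75
eef_pos: [492.4, -42.2, 28.5]
tool_rot: [-1.574, -0.255, -0.109]
force: [-15.2, 1.1, 7.7]
width: -0.4
t 4.75 tcp [492.4 -42.2  28.5] cab [-150.8    0.2   28.5] theta 75.4 yaw -6.299999999999997 q [ 0.74  1.12 -1.22  2.31  1.73  1.04 -0.14] F [-15.2   1.1   7.7] w -0.4
```

```bash
python3 -m inch '[0,-1.5,-0.4,0,0,0,0, 0,-3,-0.8,0,0,0,0, 0,-4,-2,0,0,0,0, 0,-4,-6,0,0,0,0, 0,-4,-10,0,0,0,0, 0,-4,-14,0,0,0,0, 0,-4,-14,0,0,0,0]'; python3 -c "
from h import *
st()
import pickle
for n in('side','top'):
    d=snap(n,f'pics/{n}1.png'); pickle.dump(d,open(f'{n}1.pkl','wb'))
    i=d['img'][:,:,::-1]
    cv2.imwrite(f'pics/{n}1c.png',cv2.resize(i[190:250,240:330] if n=='top' else i[220:270,240:330],None,fx=8,fy=8,interpolation=cv2.INTER_CUBIC))
i=cam('side',1)['img'][:,:,::-1]
cv2.imwrite('pics/sp1.png',cv2.resize(i[260:340,140:220],None,fx=7.5,fy=7.5,interpolation=cv2.INTER_CUBIC))
"
```

```text
clock: 5.45
eef_pos: [426.1, -34.6, 159.9]
tool_rot: [-1.58, -0.277, -0.109]
force: [0.6, 0.0, 0.3]
width: 0.2
t 5.45 tcp [426.1 -34.6 159.9] cab [-2.176e+02  2.000e-01  1.599e+02] theta 74.1 yaw -6.400000000000006 q [ 0.8   0.64 -1.23  2.41  1.38  0.73 -0.01] F [0.6 0.  0.3] w 0.2
```

View pics/top1c.png

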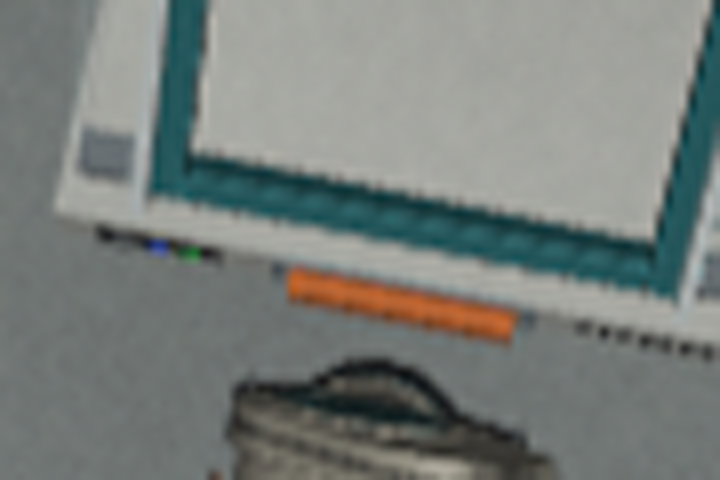

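View pics/side1c.png

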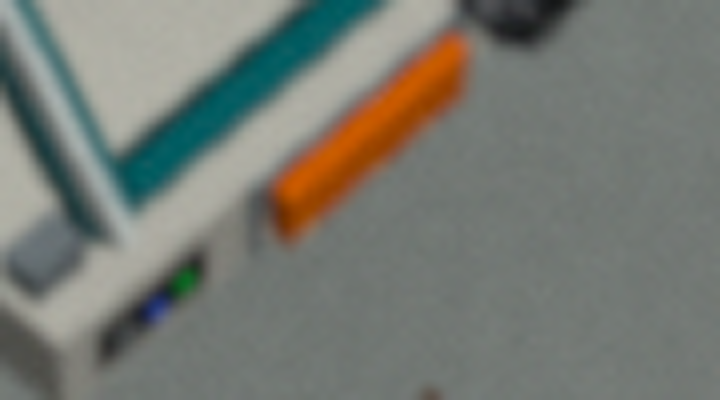

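View pics/sp1.png

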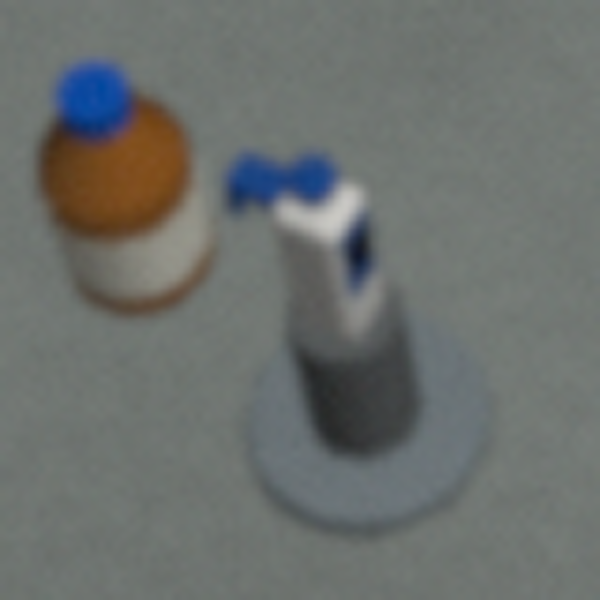

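```bash
python3 - <<'E'
from h import *
T=cam('top',1);S=cam('side',1)
a=cv2.resize(T['img'][180:208,172:200,::-1],None,fx=20,fy=20,interpolation=cv2.INTER_CUBIC)
b=cv2.resize(S['img'][276:304,165:193,::-1],None,fx=20,fy=20,interpolation=cv2.INTER_CUBIC)
# overlay model for yaw 15
cv2.imwrite('pics/px.png',np.hstack([a[:,:390],b[:,:400]]))
g=lambda p,o:((p[0]+.5)*20-.5-o[0]*20, (p[1]+.5)*20-.5-o[1]*20)
for yaw in (10,15,20):
  R=Ro.from_euler('z',yaw,degrees=True).as_matrix()
  for nm,p in(('restfar',(36,0,148)),('lip',(36,0,126)),('FL',(-14,13,150)),('FR',(-14,-13,150)),('FLb',(-14,13,70)),('FRb',(-14,-13,70)),('btn',(0,0,167))):
    w=np.array([563,354.5,25])+R@np.array(p,float)
    print(yaw,nm,np.round(g(proj(T,w[None])[0],(172,180))),np.round(np.array(g(proj(S,w[None])[0],(165,276)))+[390,0]))
E
```

```text
10 restfar [190.  68.] [520. 127.]
10 lip [215. 101.] [542. 211.]
10 FL [127. 343.] [776. 339.]
10 FR [273. 330.] [881. 190.]
10 FLb [221. 446.] [845. 630.]
10 FRb [360. 433.] [944. 484.]
10 btn [176. 236.] [726. 158.]
15 restfar [172.  71.] [508. 145.]
15 lip [198. 103.] [530. 229.]
15 FL [134. 348.] [788. 335.]
15 FR [279. 323.] [878. 180.]
15 FLb [228. 451.] [856. 626.]
15 FRb [366. 427.] [942. 474.]
15 btn [176. 236.] [726. 158.]
20 restfar [155.  74.] [498. 164.]
20 lip [181. 107.] [520. 247.]
20 FL [142. 352.] [800. 330.]
20 FR [285. 315.] [874. 170.]
20 FLb [235. 455.] [867. 621.]
20 FRb [372. 419.] [938. 464.]
20 btn [176. 236.] [726. 158.]
```

View pics/px.png

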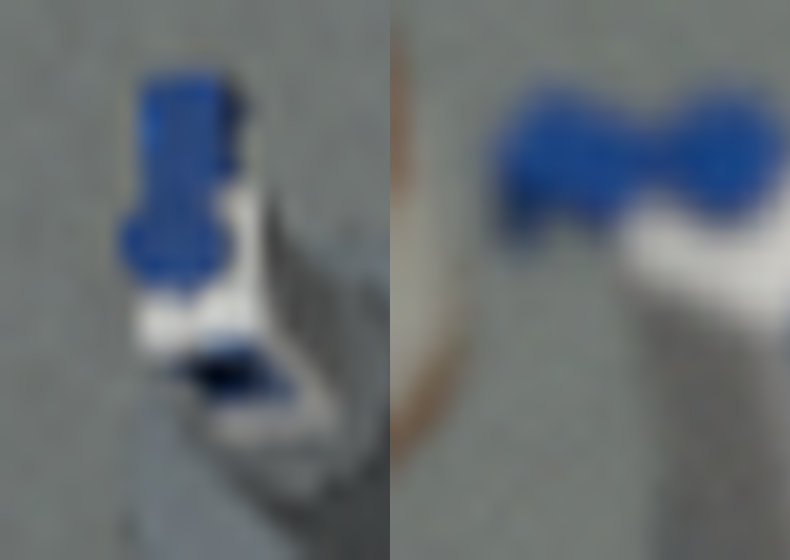

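```bash
cat >> h.py <<'E'
PIP=np.array([563,354.5,25.]);PY=13.
def tcp_for(axis_tip,yaw,th,gx=-3,gz=105,back=0):
    # TCP for pipette with tip at axis_tip, grasp at (gx,0,gz)
    R=Ro.from_euler('z',yaw,degrees=True).as_matrix();d=toolR(yaw,th)[:,1]
    return axis_tip+R@np.array([gx,0,gz])+d*(19-back)
E
python3 -c "
from h import *
p=tcp_for(PIP,PY,55,back=120);print(p)
delta(p,PY,55)"
```

```text
[503.63044315 340.7934578  212.73435647]
t 5.55 shift cm [ 5.04 -4.79 38.23] rot [  8.68 -17.59 -19.49] norm 38.86 27.6
```

```bash
python3 -m inch '[1,5,-4.8,38.2,8.7,-17.6,-19.5, 1,5,-4.8,38.2,8.7,-17.6,-19.5, 1,5,-4.8,38.2,8.7,-17.6,-19.5, 1,5,-4.8,38.2,8.7,-17.6,-19.5, 1,5,-4.8,38.2,8.7,-17.6,-19.5, 1,5,-4.8,38.2,8.7,-17.6,-19.5, 1,5,-4.8,38.2,8.7,-17.6,-19.5, 1,5,-4.8,38.2,8.7,-17.6,-19.5, 1,5,-4.8,38.2,8.7,-17.6,-19.5, 1,5,-4.8,38.2,8.7,-17.6,-19.5]'; python3 -c "
from h import *
st()
delta(tcp_for(PIP,PY,55,back=120),PY,55)"
```

```text
clock: 6.55
eef_pos: [501.4, 341.2, 209.9]
tool_rot: [-1.564, -0.604, 0.224]
force: [0.5, -0.8, 0.3]
width: 85.3
t 6.55 tcp [501.4 341.2 209.9] cab [-185.9  382.2  209.9] theta 55.4 yaw 13.099999999999994 q [-0.07  0.73 -1.17  2.18  1.65  1.03 -0.47] F [ 0.5 -0.8  0.3] w 85.3
t 6.55 shift cm [ 0.33 -0.12 -0.09] rot [-0.32 -0.14 -0.42] norm 0.36 0.5
```

```bash
python3 -m inch '[1,0.3,2,-0.1,0,0,0, 1,0.3,5,-0.1,0,0,0, 1,0.3,7,-0.1,0,0,0, 1,0.3,7,-0.1,0,0,0]'; python3 -c "
from h import *
st()
delta(tcp_for(PIP,PY,55),PY,55)
T=snap('top','pics/a.png');S=snap('side','pics/b.png')
a=cv2.resize(T['img'][170:240,150:240,::-1],None,fx=6,fy=6,interpolation=cv2.INTER_CUBIC)
b=cv2.resize(S['img'][240:340,120:240,::-1],None,fx=6,fy=6,interpolation=cv2.INTER_CUBIC)
cv2.imwrite('pics/a1.png',a);cv2.imwrite('pics/b1.png',b)"
```

```text
clock: 6.95
eef_pos: [544.1, 346.3, 152.2]
tool_rot: [-1.567, -0.601, 0.22]
force: [-0.2, -0.6, 0.3]
width: 85.3
t 6.95 tcp [544.1 346.3 152.2] cab [-144.   392.1  152.2] theta 55.6 yaw 12.799999999999997 q [-0.09  0.87 -1.09  2.13  1.79  1.04 -0.49] F [-0.2 -0.6  0.3] w 85.3
t 6.95 shift cm [0.18 4.71 0.38] rot [-0.03 -0.31 -0.55] norm 4.72 0.6
```

View pics/a1.png

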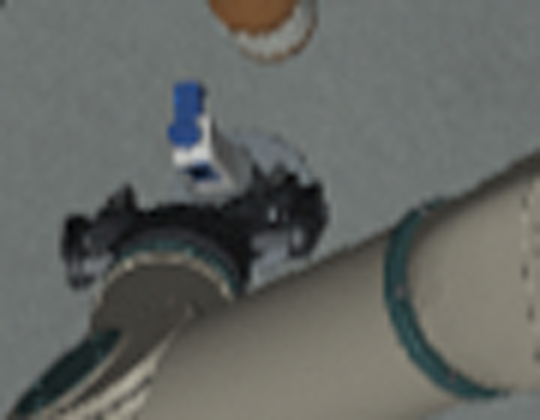

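View pics/b1.png

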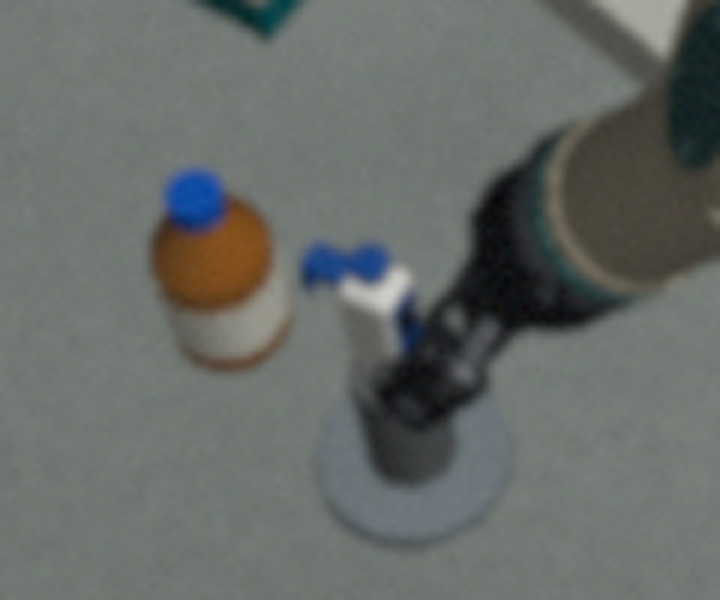

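```bash
python3 -c "
from h import *
delta(tcp_for(PIP,PY,55,gz=114),PY,55)"
```

```text
t 7.05 shift cm [0.55 4.24 0.12] rot [-0.25 -0.23 -0.38] norm 4.28 0.5
```

```bash
python3 -m inch '[1,0.55,2,0.1,0,0,0, 1,0.55,4.2,0.1,-0.2,-0.2,-0.4, 1,0.55,4.2,0.1,-0.2,-0.2,-0.4]'; python3 -c "
from h import *
st()
delta(tcp_for(PIP,PY,55,gz=114),PY,55)"
```

```text
clock: 7.35
eef_pos: [571.2, 356.1, 123.6]
tool_rot: [-1.57, -0.612, 0.226]
force: [-1.4, -0.2, -0.7]
width: 85.4
t 7.35 tcp [571.2 356.1 123.6] cab [-118.2  405.   123.6] theta 55.0 yaw 12.900000000000006 q [-0.11  0.94 -1.05  2.08  1.87  1.05 -0.49] F [-1.4 -0.2 -0.7] w 85.4
t 7.35 shift cm [-0.05 -0.01  0.03] rot [ 0.01 -0.06  0.04] norm 0.06 0.1
```

Close.

```bash
python3 -m inch '[0,0,0,0,0,0,0, 0,0,0,0,0,0,0, 0,0,0,0,0,0,0, 0,0,0,0,0,0,0, 0,0,0,0,0,0,0, 0,0,0,0,0,0,0, 0,0,0,0,0,0,0]'; python3 -c "
from h import *
st()
T=snap('top','pics/a.png');S=snap('side','pics/b.png')
a=cv2.resize(T['img'][170:240,150:210,::-1],None,fx=6.5,fy=6.5,interpolation=cv2.INTER_CUBIC)
b=cv2.resize(S['img'][260:330,140:200,::-1],None,fx=6.5,fy=6.5,interpolation=cv2.INTER_CUBIC)
cv2.imwrite('pics/c1.png',np.hstack([a,b]))"
```

```text
clock: 8.05
eef_pos: [571.1, 357.8, 125.7]
tool_rot: [-1.569, -0.615, 0.227]
force: [-2.9, -0.8, 6.6]
width: 25.4
t 8.05 tcp [571.1 357.8 125.7] cab [-118.6  406.7  125.7] theta 54.8 yaw 13.099999999999994 q [-0.11  0.94 -1.05  2.08  1.87  1.05 -0.49] F [-2.9 -0.8  6.6] w 25.4
```

View pics/c1.png

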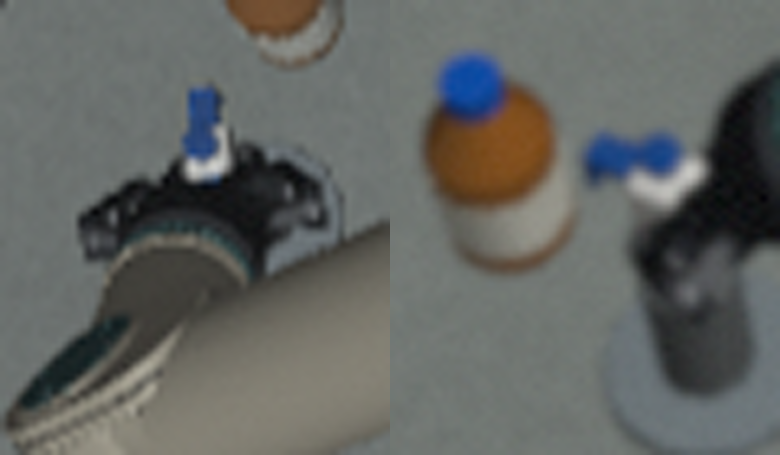

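```bash
python3 -m inch '[0,0.6,-0.8,0,0,0,0, 0,1.7,-2.5,0,0,0,0, 0,4,-5.7,0,0,0,0, 0,6.3,-9,0,0,0,0, 0,6.3,-9,0,0,0,0]'; python3 -c "
from h import *
st()
import pickle
T=snap('top','pics/a.png');S=snap('side','pics/b.png')
pickle.dump(T,open('top2.pkl','wb'));pickle.dump(S,open('side2.pkl','wb'))
a=cv2.resize(T['img'][165:235,150:210,::-1],None,fx=6.5,fy=6.5,interpolation=cv2.INTER_CUBIC)
b=cv2.resize(S['img'][240:330,130:190,::-1],None,fx=6.5,fy=6.5,interpolation=cv2.INTER_CUBIC)
cv2.imwrite('pics/d1.png',a);cv2.imwrite('pics/d2.png',b)"
```

```text
clock: 8.65
eef_pos: [572.1, 360.1, 241.4]
tool_rot: [-1.563, -0.622, 0.224]
force: [1.2, 1.0, -0.4]
width: 25.5
t 8.65 tcp [572.1 360.1 241.4] cab [-117.9  409.1  241.4] theta 54.4 yaw 13.099999999999994 q [-0.04  0.74 -1.14  2.    1.59  0.99 -0.25] F [ 1.2  1.  -0.4] w 25.5
```

View pics/d1.png

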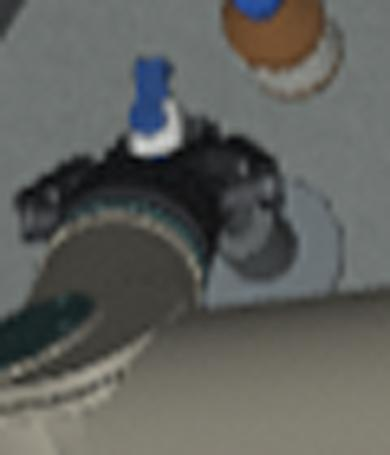

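View pics/d2.png

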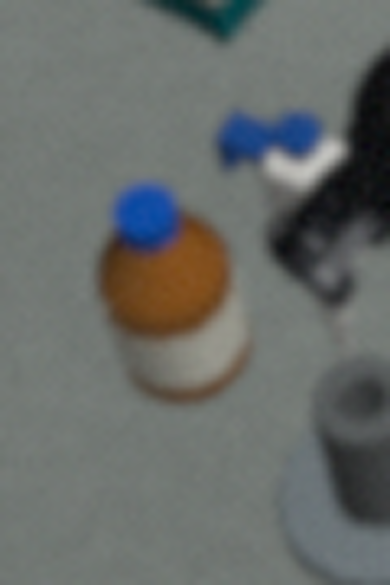

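```bash
python3 -c "
from h import *
T=cam('top',2);S=cam('side',2)
f=lambda u,v,x,y:((u+.5)/6.5+x-.5,(v+.5)/6.5+y-.5)
b,e=tri(T,f(150,115,150,165),S,f(298,130,130,240));r,e2=tri(T,f(152,78,150,165),S,f(243,138,130,240))
print(b,e,r,e2)
s=ctrl.read_state();R=Ro.from_euler('xyz',s['tool_rot']).as_matrix()
print('button in tool', R.T@(b-s['eef_pos']),'rest',R.T@(r-s['eef_pos']))
Rp=Ro.from_euler('z',PY,degrees=True).as_matrix()
print('expected button', R.T@((PIP+[0,0,167])-tcp_for(PIP,PY,55,gz=114)))
print('rest dir', np.rad2deg(np.arctan2(*(r-b)[[1,0]])))
# origin estimates
print('button minus TCP in world',b-s['eef_pos'])
"
```

```text
[563.49652276 355.08074625 306.99382024] 0.3967955340650124 [588.92631286 362.37443632 286.71266928] 0.8813424954321059
button in tool [ 3.47798398e+01 -6.27286248e+01 -1.80862483e-02] rest [ 44.66609689 -30.92258793   1.33659662]
expected button [ 33.08681926 -60.56924889   0.11394323]
rest dir 16.0037788122268
button minus TCP in world [-7.53045487 -1.87875924 71.30414056]
```

```bash
python3 -c "
from h import *
st()
import pickle
T=snap('top','pics/a.png');S=snap('side','pics/b.png');st()
pickle.dump(T,open('top2.pkl','wb'));pickle.dump(S,open('side2.pkl','wb'))
a=cv2.resize(T['img'][165:235,150:210,::-1],None,fx=6.5,fy=6.5,interpolation=cv2.INTER_CUBIC)
b=cv2.resize(S['img'][250:320,140:200,::-1],None,fx=6.5,fy=6.5,interpolation=cv2.INTER_CUBIC)
cv2.imwrite('pics/d1.png',np.hstack([a,b]))"
```

```text
t 8.75 tcp [571.  357.  235.7] cab [-118.5  405.8  235.7] theta 54.8 yaw 13.0 q [-0.04  0.74 -1.14  2.01  1.59  0.99 -0.25] F [ 0.  -0.9 -1.8] w 25.2
t 8.85 tcp [570.4 356.1 233.2] cab [-119.   405.   233.2] theta 55.0 yaw 13.0 q [-0.04  0.74 -1.14  2.01  1.59  0.99 -0.25] F [-0.3 -0.2 -1.5] w 25.0
```

View pics/d1.png

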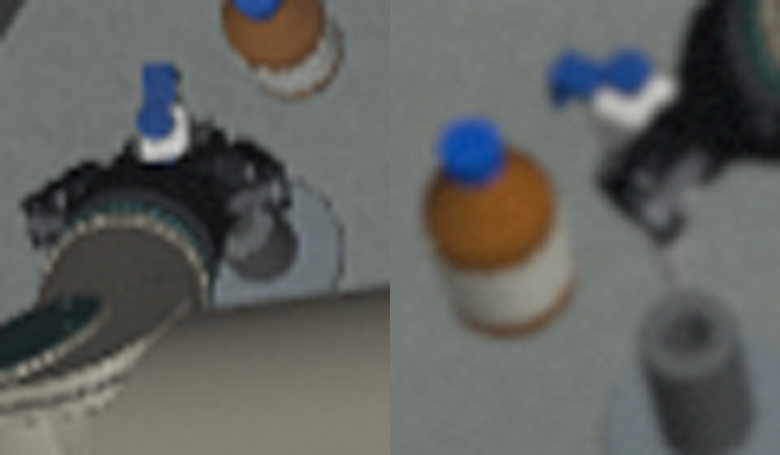

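```bash
python3 -c "
from h import *
st()
T=cam('top',2);S=cam('side',2)
f=lambda u,v,x,y:((u+.5)/6.5+x-.5,(v+.5)/6.5+y-.5)
b,e=tri(T,f(157,121,150,165),S,f(240,72,140,250));r,e2=tri(T,f(159,82,150,165),S,f(186,78,140,250))
print(b,e,r,e2)
s=ctrl.read_state();
print('button-TCP',b-s['eef_pos'],'exp',PIP+[0,0,167]-[571.2,356.1,123.6], 'rest dir', np.rad2deg(np.arctan2(*(r-b)[[1,0]])))
"
```

```text
t 8.85 tcp [570.4 356.1 233.2] cab [-119.   405.   233.2] theta 55.0 yaw 13.0 q [-0.04  0.74 -1.14  2.01  1.59  0.99 -0.25] F [-0.3 -0.2 -1.5] w 25.0
[562.63093729 353.03045262 300.30664693] 0.07667738155702987 [588.45344544 359.9423232  280.8489576 ] 0.3441718833601569
button-TCP [-7.8114665  -3.1142556  67.06760575] exp [-8.2 -1.6 68.4] rest dir 14.984990801129813
```

```bash
python3 -c "
from h import *
S=cam('side',1)
i=S['img'][155:190,210:250,::-1]
b=cv2.resize(i,None,fx=15,fy=15,interpolation=cv2.INTER_CUBIC)
h0=np.array([67.8,13.5,200])
for nm,p in (('FL',(-3,10,0)),('FR',(-3,-10,0)),('BL',(3,10,0)),('BR',(3,-10,0)),('FLb',(-3,10,-40)),('FRb',(-3,-10,-40)),('plateL',(56,10,-40)),('top',(0,0,0))):
    q=(proj(S,cw(h0+p)[None])[0]-(210,155)+.5)*15-.5
    print(nm,q.round()); cv2.circle(b,(int(q[0]),int(q[1])),4,(255,0,0) if nm[0]=='F' else (0,0,255),-1)
cv2.imwrite('pics/hk.png',b)
"
```

```text
FL [359. 254.]
FR [427. 205.]
BL [339. 240.]
BR [407. 191.]
FLb [368. 382.]
FRb [434. 333.]
plateL [180. 244.]
top [383. 222.]
```

View pics/hk.png

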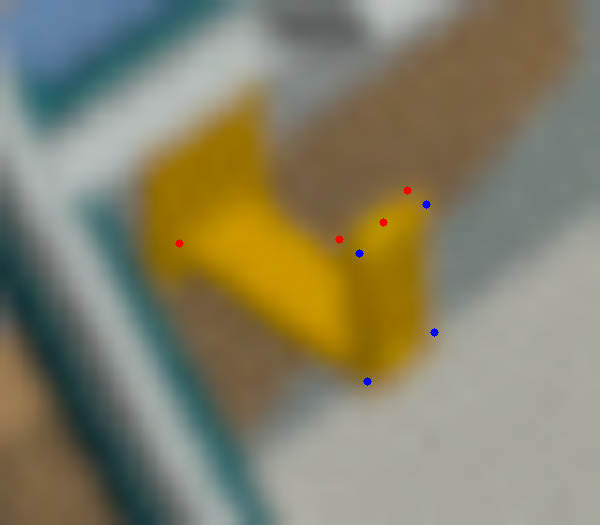

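```bash
cat >> h.py <<'E'
HOOK=np.array([67.8,13.,200.])
TY=-7.6   # tool yaw at hook
R55=toolR(0,55)
REST_T=R55.T@np.array([8.2*-1+22,0,67.5-167+140])
def tcp_rest(rest_cab,th):
    return cw(rest_cab)-toolR(TY,th)@REST_T
E
python3 -c "
from h import *
st()
n=np.array([-.819,0,.574])
print(REST_T)
pre=HOOK+[0,0,22]
for p,t in((pre+175*n+[-20,0,60],50),(pre+175*n,50),(pre,50),(HOOK,55)):
  q=tcp_rest(p,t);print(q.round(1),wc(q).round(1))
delta(tcp_rest(pre+175*n+[-20,0,60],50),TY,50)"
```

```text
t 8.85 tcp [570.4 356.1 233.2] cab [-119.   405.   233.2] theta 55.0 yaw 13.0 q [-0.04  0.74 -1.14  2.01  1.59  0.99 -0.25] F [-0.3 -0.2 -1.5] w 25.0
[ 34.53414388 -25.26030297   0.        ]
[538.7 -34.6 340.9] [-105.7   13.2  340.9]
[558.5 -36.9 280.9] [-85.7  13.2 280.9]
[700.9 -53.3 180.5] [ 57.6  13.2 180.5]
[697.4 -52.8 159.5] [ 54.   13.2 159.5]
t 8.85 shift cm [ -3.56 -15.65 -37.35] rot [-12.56  16.35  -4.93] norm 40.65 21.2
```

```bash
python3 -m inch '[0,-1.2,-4.6,-2,0,0,0, 0,-1.8,-7,-6,-2,3,-1, 0,-2.4,-10,-12,-5,7,-2, 0,-3,-12.5,-18,-8,10,-3, 0,-3.6,-15.6,-23,-12.6,16.3,-4.9, 0,-3.6,-15.6,-28,-12.6,16.3,-4.9, 0,-3.6,-15.6,-33,-12.6,16.3,-4.9, 0,-3.6,-15.6,-37.3,-12.6,16.3,-4.9, 0,-3.6,-15.6,-37.3,-12.6,16.3,-4.9, 0,-3.6,-15.6,-37.3,-12.6,16.3,-4.9, 0,-3.6,-15.6,-37.3,-12.6,16.3,-4.9, 0,-3.6,-15.6,-37.3,-12.6,16.3,-4.9]'; python3 -c "
from h import *
st()
n=np.array([-.819,0,.574])
pre=HOOK+[0,0,22]
delta(tcp_rest(pre+175*n,50),TY,50)
T=snap('top','pics/e.png');S=snap('side','pics/f.png')"
```

```text
clock: 10.05
eef_pos: [538.5, -31.7, 340.1]
tool_rot: [-1.568, -0.698, -0.131]
force: [0.5, -0.3, -0.8]
width: 25.3
t 10.05 tcp [538.5 -31.7 340.1] cab [-106.3   16.   340.1] theta 50.0 yaw -7.400000000000006 q [ 0.9   0.22 -1.14  2.28  1.43  0.39  0.  ] F [ 0.5 -0.3 -0.8] w 25.3
t 10.05 shift cm [-2.23  5.86 -0.26] rot [-0.21  0.09 -0.03] norm 6.27 0.2
```

View pics/e.png

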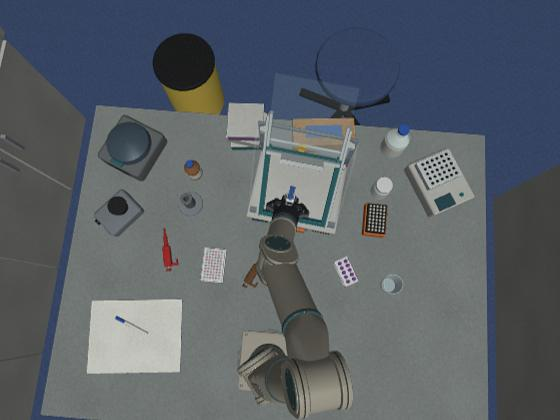

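View pics/f.png

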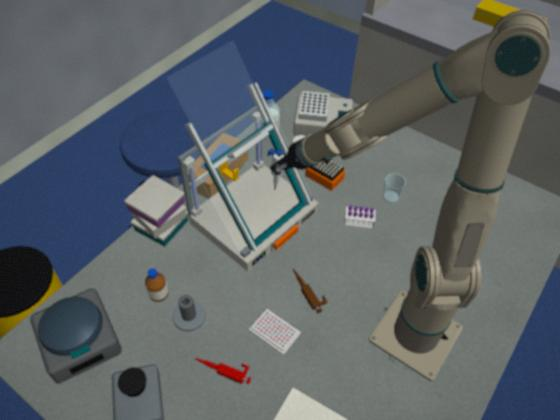

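```bash
python3 -m inch '[0,-1,3,-0.1,-0.2,0.1,0, 0,-2.2,5.9,-0.3,-0.2,0.1,0, 0,-2.2,5.9,-0.3,-0.2,0.1,0]'; python3 -c "
from h import *
st()
n=np.array([-.819,0,.574])
pre=HOOK+[0,0,22]
delta(tcp_rest(pre+90*n,50),TY,50)"
```

```text
clock: 10.45
eef_pos: [558.1, -37.5, 276.6]
tool_rot: [-1.568, -0.69, -0.134]
force: [-0.6, 0.7, -0.8]
width: 25.0
t 10.45 tcp [558.1 -37.5 276.6] cab [-86.1  12.5 276.6] theta 50.5 yaw -7.599999999999994 q [ 0.74  0.41 -1.06  2.34  1.82  0.55 -0.37] F [-0.6  0.7 -0.8] w 25.0
t 10.45 shift cm [2.56 7.89 0.18] rot [-0.12 -0.07 -0.45] norm 8.29 0.5
```

```bash
python3 -m inch '[0,0.8,2,0,0,0,-0.4, 0,1.6,5,0.1,0,0,-0.4, 0,2.6,7.9,0.2,0,0,-0.4, 0,2.6,7.9,0.2,0,0,-0.4]'; python3 -c "
from h import *
st()
n=np.array([-.819,0,.574])
pre=HOOK+[0,0,22]
delta(tcp_rest(pre+25*n+[0,0,0],50),TY,50)
T=snap('top','pics/e.png');S=snap('side','pics/f.png')
a=cv2.resize(T['img'][120:220,240:360,::-1],None,fx=6.5,fy=6,interpolation=cv2.INTER_CUBIC)
b=cv2.resize(S['img'][100:220,180:310,::-1],None,fx=5,fy=5,interpolation=cv2.INTER_CUBIC)
cv2.imwrite('pics/e1.png',a);cv2.imwrite('pics/f1.png',b)"
```

```text
clock: 10.85
eef_pos: [631.8, -46.2, 237.6]
tool_rot: [-1.57, -0.705, -0.137]
force: [-1.1, 0.3, -1.2]
width: 25.4
t 10.85 tcp [631.8 -46.2 237.6] cab [-11.9  12.3 237.6] theta 49.6 yaw -7.799999999999997 q [ 0.65  0.61 -1.    2.22  1.93  0.67 -0.37] F [-1.1  0.3 -1.2] w 25.4
t 10.85 shift cm [0.95 6.44 0.18] rot [ 0.08 -0.19  0.42] norm 6.51 0.5
```

View pics/e1.png

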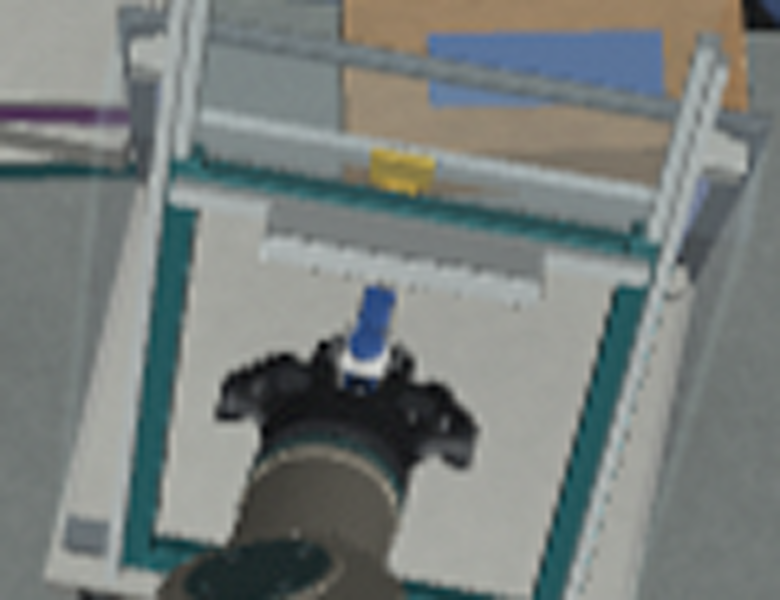

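View pics/f1.png

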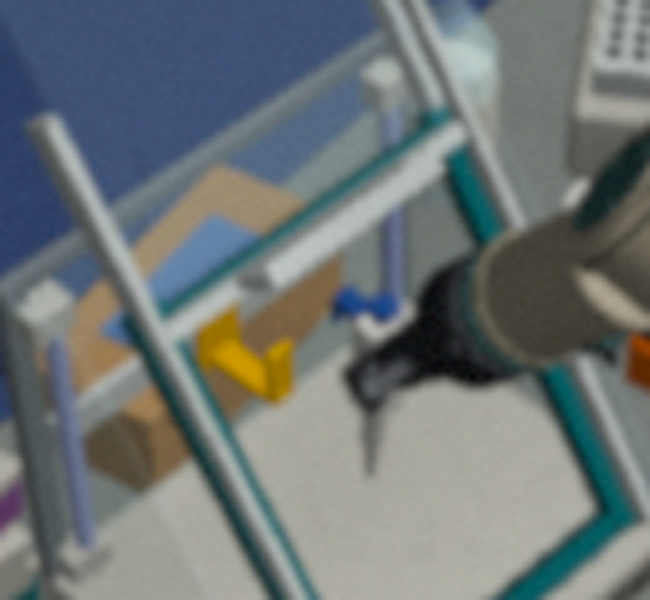

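```bash
python3 -m inch '[0,0.3,2,0.1,0,-0.1,0.2, 0,0.6,4.3,0.1,0,-0.1,0.4, 0,0.9,6.4,0.2,0,-0.2,0.4, 0,0.9,6.4,0.2,0,-0.2,0.4, 0,0.9,6.4,0.2,0,-0.2,0.4]'; python3 -c "
from h import *
st()
pre=HOOK+[0,0,22]
delta(tcp_rest(pre,50),TY,50)
T=snap('top','pics/e.png');S=snap('side','pics/f.png')
b=cv2.resize(S['img'][120:200,190:290,::-1],None,fx=7.5,fy=7.5,interpolation=cv2.INTER_CUBIC)
cv2.imwrite('pics/f2.png',b)"
```

```text
clock: 11.45
eef_pos: [677.4, -50.3, 196.3]
tool_rot: [-1.574, -0.7, -0.129]
force: [-0.4, -0.5, -1.0]
width: 25.3
t 11.45 tcp [677.4 -50.3 196.3] cab [ 33.8  13.5 196.3] theta 49.9 yaw -7.5 q [ 0.6   0.73 -0.95  2.14  2.    0.71 -0.36] F [-0.4 -0.5 -1. ] w 25.3
t 11.45 shift cm [0.8  2.74 0.01] rot [0.07 0.16 0.08] norm 2.85 0.2
```

View pics/f2.png

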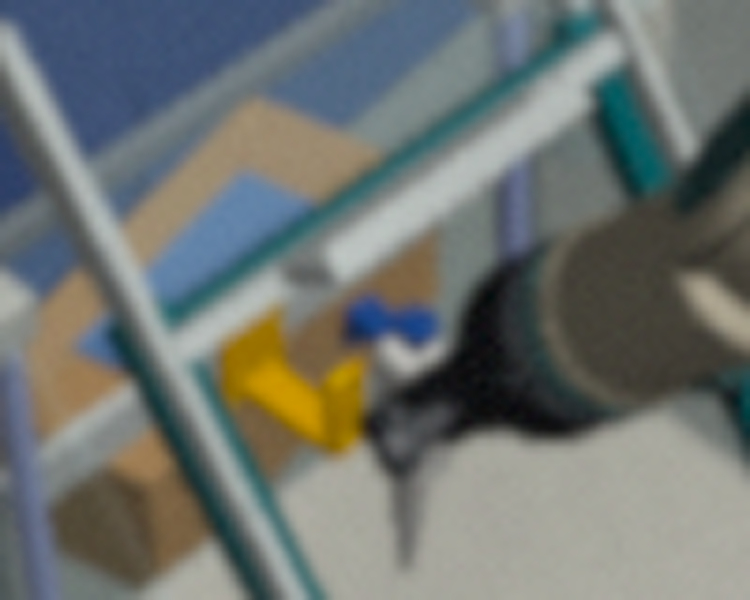

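```bash
python3 -m inch '[0,0.7,1,0,0,0.1,0, 0,1.2,2.3,0,0,0.1,0, 0,1.2,2.3,0,0,0.1,0, 0,1.2,2.3,0,0,0.1,0]'; python3 -c "
from h import *
st()
pre=HOOK+[0,0,22]
delta(tcp_rest(HOOK,55),TY,55)
delta(tcp_rest(HOOK+[0,0,10],53),TY,53)
T=snap('top','pics/e.png');S=snap('side','pics/f.png')
b=cv2.resize(S['img'][135:195,200:280,::-1],None,fx=9,fy=9,interpolation=cv2.INTER_CUBIC)
cv2.imwrite('pics/f3.png',b)
a=cv2.resize(T['img'][120:200,250:350,::-1],None,fx=7,fy=7,interpolation=cv2.INTER_CUBIC)
cv2.imwrite('pics/e3.png',a)"
```

```text
clock: 11.95
eef_pos: [701.5, -53.1, 184.0]
tool_rot: [-1.571, -0.697, -0.132]
force: [-1.1, 3.7, -4.1]
width: 25.0
t 11.95 tcp [701.5 -53.1 184. ] cab [ 58.2  13.5 184. ] theta 50.1 yaw -7.599999999999994 q [ 0.58  0.78 -0.93  2.08  1.99  0.7  -0.33] F [-1.1  3.7 -4.1] w 25.0
t 11.95 shift cm [-1.89  1.61 -0.03] rot [-0.01  0.02  4.93] norm 2.49 4.9
t 11.95 shift cm [-1.17  0.97 -0.03] rot [-0.01  0.02  2.93] norm 1.52 2.9
```

View pics/f3.png

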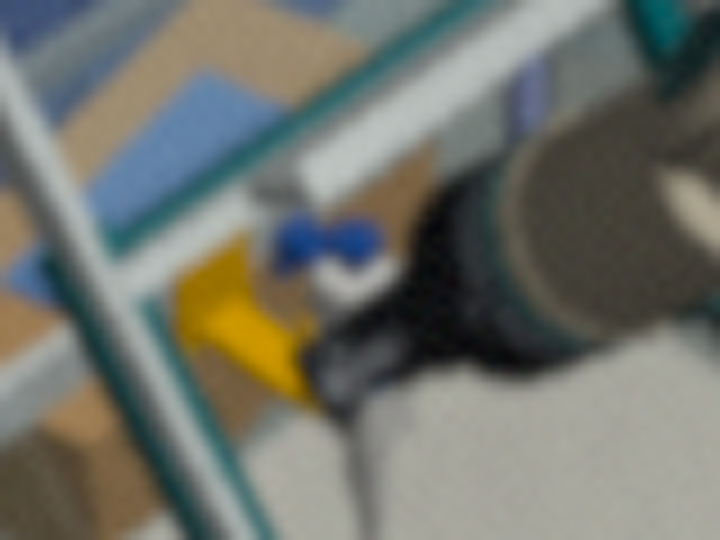

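View pics/e3.png

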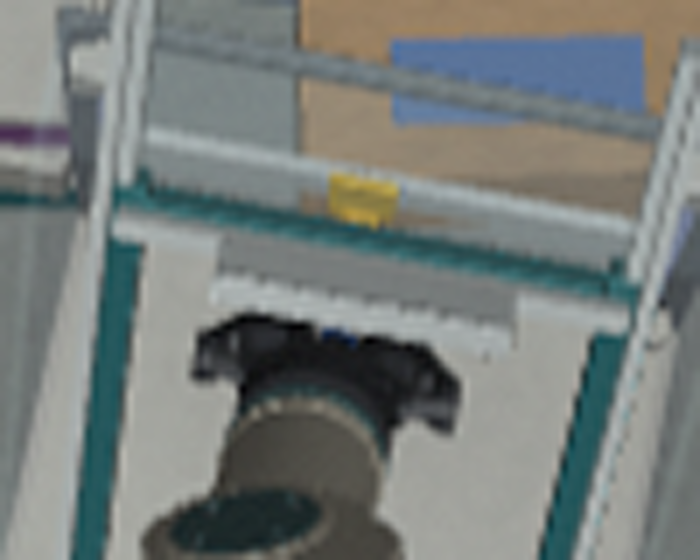

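```bash
python3 -c "
from h import *
st()
import numpy as np
S=imaging.get_image('side')
f=lambda u,v:((u+.5)/9+200-.5,(v+.5)/9+135-.5)
s=ctrl.read_state()
T=toolR(TY,50)
print('pred rest',wc(s['eef_pos']+T@REST_T))
bt=s['eef_pos']+T@(R55.T@np.array([-8.2,0,67.5]))
lip=s['eef_pos']+T@(R55.T@np.array([-8.2+33.5,0,67.5-167+126]))
for n,p in(('btn',bt),('lip',lip)): q=proj(S,p[None])[0]; print(n,(q-(200,135)+.5)*9)
"
```

```text
t 12.05 tcp [701.5 -53.1 184.3] cab [ 58.2  13.4 184.3] theta 50.0 yaw -7.599999999999994 q [ 0.59  0.78 -0.93  2.08  2.    0.7  -0.33] F [-1.6  4.4 -4.1] w 25.0
pred rest [ 68.37910397  13.23899234 225.99672289]
btn [361.37296389 245.81024399]
lip [293.36598024 268.35257749]
```

```bash
python3 -c "
from h import *
T=cam('top',1);S=cam('side',1)
h=cv2.cvtColor(T['img'],cv2.COLOR_RGB2HSV);m=cv2.inRange(h,(18,120,110),(32,255,255));m[:, :250]=0
k,l,s,c=cv2.connectedComponentsWithStats(m);print(s[1:],c[1:])
def onx(d,uv,x):
    o,v=ray(d,uv);o=wc(o);v=RC.T@v;return o+v*(x-o[0])/v[0]
for uv in ((298.0,147.5),(306.5,149),(302.3,148.2)):
  print(onx(T,uv,118).round(1),onx(T,uv,125).round(1))
f=lambda u,v:((u+.5)/15+210-.5,(v+.5)/15+155-.5)
for uv in ((143,185),(258,95),(272,185),(160,275)): print('side',onx(S,f(*uv),121).round(1))
for uv in ((352,245),(427,195),(375,380),(432,345)): print('tongue',onx(S,f(*uv),64.8).round(1))
"
```

```text
[[297 145  10   7  52]] [[301.03846154 147.88461538]]
[118.   27.5 184. ] [125.   28.1 164.9]
[118.   -3.6 185.3] [125.   -3.4 166.1]
[118.   11.8 185.3] [125.   12.2 166.1]
side [121.   34.4 188.6]
side [121.    0.2 191.1]
side [121.   -1.7 161.6]
side [121.   32.1 158.7]
tongue [ 64.8  25.3 204.1]
tongue [ 64.8   3.3 202.8]
tongue [ 64.8  21.4 158.9]
tongue [ 64.8   4.3 156.7]
```

```bash
python3 -m inch '[0,0,0,0.2,0,0,0, 0,0,0,0.2,0,0,0, 0,0,0,0.2,0,0,0]'; python3 -c "
from h import *
st()"
```

```text
clock: 12.4
eef_pos: [701.5, -52.9, 184.6]
tool_rot: [-1.574, -0.698, -0.133]
force: [-4.0, 0.9, -3.8]
width: 25.5
t 12.4 tcp [701.5 -52.9 184.6] cab [ 58.2  13.6 184.6] theta 50.0 yaw -7.700000000000003 q [ 0.58  0.77 -0.93  2.09  1.99  0.71 -0.33] F [-4.   0.9 -3.8] w 25.5
```

```bash
python3 -c "
from h import *
s=ctrl.read_state()
F=s['force'];M=s['torque'];print(F,M,s['eef_pos'])
R=Ro.from_euler('xyz',s['tool_rot']).as_matrix()
print('F tool',R.T@F,'M tool',R.T@M)
S=snap('side','pics/g.png')
b=cv2.resize(S['img'][100:200,200:330,::-1],None,fx=6,fy=6,interpolation=cv2.INTER_CUBIC)
cv2.imwrite('pics/g1.png',b)
"
```

```text
[-4.04085815  0.94648287 -3.79102366] [0.26373184 1.94411307 0.1393416 ] [701.53590382 -52.92032905 184.62989416]
F tool [-5.60107636  0.24750345  0.40362169] M tool [ 0.09252564 -0.1105825   1.96156996]
```

View pics/g1.png

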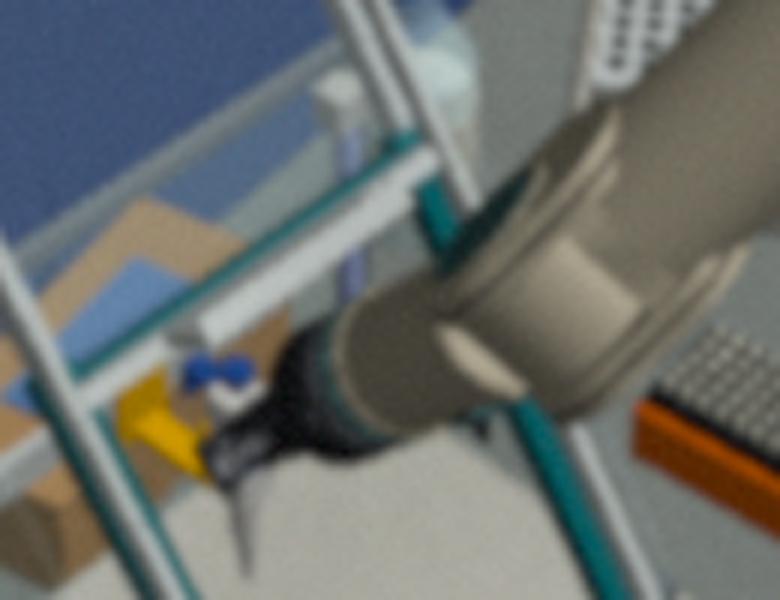

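```bash
cat >> h.py <<'E'
def ft():
    s=ctrl.read_state();R=Ro.from_euler('xyz',s['tool_rot']).as_matrix();print('Ftool',(R.T@s['force']).round(1),'Mtool',(R.T@s['torque']).round(2),'cab',wc(s['eef_pos']).round(1))
E
for i in 1 2; do python3 -m inch '[0,0,-0.7,0,0,0,0, 0,0,-0.7,0,0,0,0]' >/dev/null; python3 -c "
from h import *
ft()"; done
```

```text
Ftool [-0.   1.2  0. ] Mtool [0.01 0.03 0.83] cab [ 55.4  14.3 192.7]
Ftool [-0.4  0.7 -0.1] Mtool [0.01 0.01 0.81] cab [ 50.   14.6 197.4]
```

```bash
sed -i 's/^HOOK=.*/HOOK=np.array([66.,16.,200.])/' h.py; python3 -c "
from h import *
delta(tcp_rest(HOOK+[0,0,22],51),TY,51)
delta(tcp_rest(HOOK+[0,0,10],53),TY,53)
delta(tcp_rest(HOOK+[0,0,4],55),TY,55)
d=toolR(TY,51);print((tcp_rest(HOOK+[0,0,22],51)))"
```

```text
t 12.85 shift cm [-0.7   1.6   0.18] rot [0.14 0.02 1.19] norm 1.76 1.2
t 12.85 shift cm [-1.56  2.39  0.18] rot [0.14 0.02 3.19] norm 2.86 3.2
t 12.85 shift cm [-2.02  2.73  0.18] rot [0.14 0.01 5.19] norm 3.4 5.2
[698.75501211 -50.03307422 180.63601663]
```

```bash
python3 -m inch '[0,0,0,0.2,0,0,0, 0,-0.3,0.8,0.2,0.1,0,0.6, 0,-0.7,1.6,0.2,0.1,0,1.2, 0,-0.7,1.6,0.2,0.1,0,1.2]'; python3 -c "
from h import *
ft();st()
delta(tcp_rest(HOOK+[0,0,10],53),TY,53)"
```

```text
clock: 13.25
eef_pos: [698.3, -50.4, 177.2]
tool_rot: [-1.571, -0.676, -0.134]
force: [0.3, -1.3, -1.3]
width: 25.5
Ftool [-0.4  1.3 -1.2] Mtool [-0.04  0.06  0.87] cab [ 54.6  15.8 177.2]
t 13.25 tcp [698.3 -50.4 177.2] cab [ 54.6  15.8 177.2] theta 51.3 yaw -7.700000000000003 q [ 0.57  0.78 -0.92  2.08  1.97  0.7  -0.31] F [ 0.3 -1.3 -1.3] w 25.5
t 13.25 shift cm [-0.59  0.57  0.04] rot [ 0.07 -0.06  1.72] norm 0.82 1.7
```

No contact now. Lower on.

```bash
python3 -m inch '[0,-0.3,0.3,0,0,0,0.9, 0,-0.6,0.6,0,0,0,1.7, 0,-0.6,0.6,0,0,0,1.7]'; python3 -c "
from h import *
ft();st()
delta(tcp_rest(HOOK+[0,0,3],55),TY,55)
S=snap('side','pics/g.png')
b=cv2.resize(S['img'][135:195,200:280,::-1],None,fx=9,fy=9,interpolation=cv2.INTER_CUBIC)
cv2.imwrite('pics/g2.png',b)"
```

```text
clock: 13.55
eef_pos: [697.6, -49.8, 170.3]
tool_rot: [-1.571, -0.648, -0.133]
force: [0.3, -0.2, -1.8]
width: 25.4
Ftool [-0.8  1.6 -0.1] Mtool [ 0.02 -0.02  0.73] cab [ 53.9  16.3 170.3]
t 13.55 tcp [697.6 -49.8 170.3] cab [ 53.9  16.3 170.3] theta 52.9 yaw -7.599999999999994 q [ 0.56  0.78 -0.9   2.06  1.92  0.68 -0.26] F [ 0.3 -0.2 -1.8] w 25.4
t 13.55 shift cm [-0.61  0.52 -0.01] rot [ 0.04 -0.02  2.13] norm 0.8 2.1
```

View pics/g2.png

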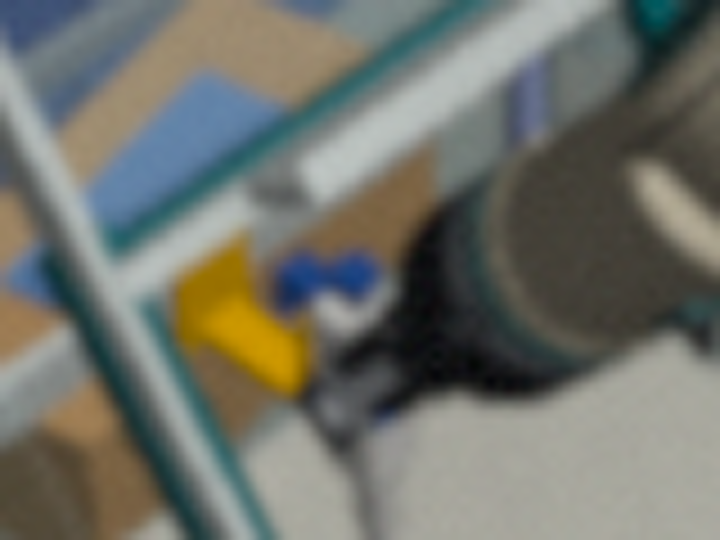

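```bash
python3 -m inch '[0,-0.3,0.25,0,0,0,1, 0,-0.6,0.5,0,0,0,2.1, 0,-0.6,0.5,0,0,0,2.1]'>/dev/null; python3 -c "
from h import *
ft();st()"
python3 -m inch '[0,-0.17,0.25,0,0,0,0, 0,-0.17,0.25,0,0,0,0]'>/dev/null; python3 -c "
from h import *
ft();st()
delta(tcp_rest(HOOK,55),TY,55)"
```

```text
Ftool [-0.7  1.1  0.5] Mtool [-0.01  0.05  0.71] cab [ 52.3  16.4 163.4]
t 13.9 tcp [696.  -49.5 163.4] cab [ 52.3  16.4 163.4] theta 54.9 yaw -7.599999999999994 q [ 0.55  0.78 -0.88  2.04  1.85  0.65 -0.2 ] F [ 0.2  0.4 -1.3] w 24.9
Ftool [ 1.5 -6.  -1. ] Mtool [-0.14  0.08 -0.09] cab [ 53.3  16.8 162.1]
t 14.1 tcp [697.1 -49.3 162.1] cab [ 53.3  16.8 162.1] theta 54.7 yaw -7.599999999999994 q [ 0.55  0.79 -0.89  2.04  1.86  0.66 -0.21] F [-2.3 -0.7  5.8] w 25.1
t 14.1 shift cm [-0.24  0.15 -0.05] rot [0.05 0.06 0.34] norm 0.29 0.3
```

```bash
python3 -m inch '[0,0.13,-0.18,0,0,0,0, 0,0.13,-0.18,0,0,0,0]'>/dev/null; python3 -c "
from h import *
ft()
S=snap('side','pics/g.png')
b=cv2.resize(S['img'][135:195,200:280,::-1],None,fx=9,fy=9,interpolation=cv2.INTER_CUBIC)
cv2.imwrite('pics/g3.png',b)"
```

```text
Ftool [0.7 0.4 1.1] Mtool [0.1  0.   0.33] cab [ 51.9  16.5 162.5]
```

View pics/g3.png

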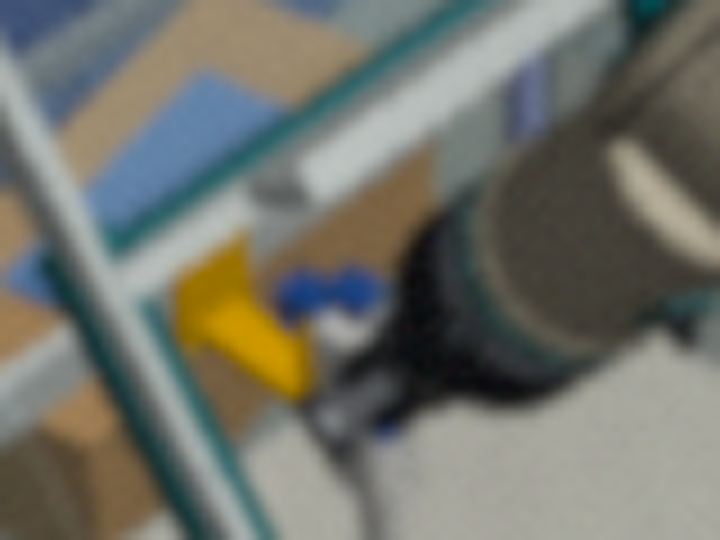

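```bash
python3 -m inch '[0.35,0,0,0,0,0,0, 0.4,0,0,0,0,0,0, 0.45,0,0,0,0,0,0, 0.5,0,0,0,0,0,0, 0.5,0,0,0,0,0,0, 0.5,0,0,0,0,0,0]'; python3 -c "
from h import *
ft()
S=snap('side','pics/g.png')
b=cv2.resize(S['img'][135:195,200:280,::-1],None,fx=9,fy=9,interpolation=cv2.INTER_CUBIC)
cv2.imwrite('pics/g4.png',b)"
```

```text
clock: 14.95
eef_pos: [695.7, -49.4, 162.2]
tool_rot: [-1.571, -0.612, -0.133]
force: [-0.3, -0.4, 0.3]
width: 43.0
Ftool [-0.  -0.4 -0.4] Mtool [0.08 0.02 0.61] cab [ 52.   16.5 162.2]
```

View pics/g4.png

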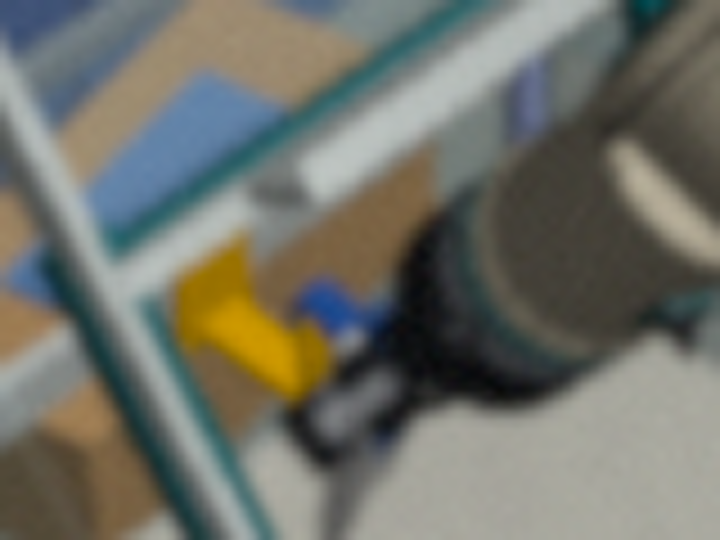

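```bash
python3 -m inch '[0.6,0,-0.5,0,0,0,0, 0.6,0,-1.5,0,0,0,0, 0.6,0,-2.5,0,0,0,0, 0.6,-0.2,-3.5,0,0,0,0, 0.6,-0.4,-4.5,0,0,0,0, 0.6,-0.8,-6,0,0,0,0, 0.6,-0.8,-6,0,0,0,0]'; python3 -c "
from h import *
ft();st()
S=snap('side','pics/g.png')
b=cv2.resize(S['img'][125:205,190:280,::-1],None,fx=7.5,fy=7.5,interpolation=cv2.INTER_CUBIC)
cv2.imwrite('pics/g5.png',b)"
```

```text
clock: 15.7
eef_pos: [654.2, -43.4, 208.3]
tool_rot: [-1.572, -0.613, -0.131]
force: [0.6, 0.0, -0.2]
width: 51.0
Ftool [0.3 0.5 0.1] Mtool [-0.02  0.    0.6 ] cab [ 10.   17.6 208.3]
t 15.7 tcp [654.2 -43.4 208.3] cab [ 10.   17.6 208.3] theta 54.9 yaw -7.5 q [ 0.59  0.66 -0.92  2.12  1.75  0.62 -0.18] F [ 0.6  0.  -0.2] w 51.0
```

View pics/g5.png

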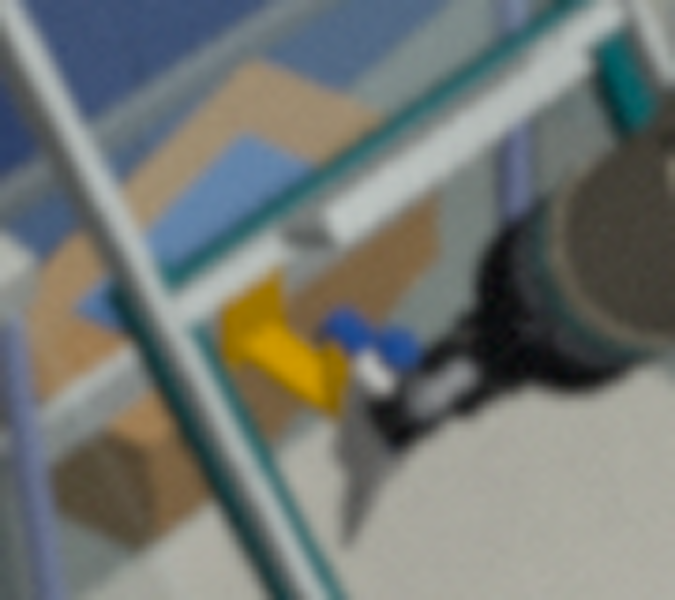

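```bash
python3 -m inch '[0.6,-1.2,-3,0,0,0,0, 0.6,-2.8,-7.5,0,0,0,0, 0.6,-4.4,-12,0,0,0,0, 0.6,-5.5,-16,0,0,0,0, 0.6,-5.5,-16,0,0,0,0]'; python3 -c "
from h import *
import pickle
ft();st()
T=snap('top','pics/gt.png');S=snap('side','pics/g.png')
pickle.dump(T,open('top3.pkl','wb'));pickle.dump(S,open('side3.pkl','wb'))
b=cv2.resize(S['img'][135:195,205:265,::-1],None,fx=10,fy=10,interpolation=cv2.INTER_CUBIC)
cv2.imwrite('pics/g6.png',b)
a=cv2.resize(T['img'][120:220,250:350,::-1],None,fx=6,fy=6,interpolation=cv2.INTER_CUBIC)
cv2.imwrite('pics/g7.png',a)"
```

```text
clock: 16.25
eef_pos: [517.8, -25.3, 309.2]
tool_rot: [-1.577, -0.617, -0.129]
force: [2.0, -0.3, 0.6]
width: 51.3
Ftool [ 2.   0.7 -0. ] Mtool [ 0.04 -0.02  0.57] cab [-127.5   20.   309.2]
t 16.25 tcp [517.8 -25.3 309.2] cab [-127.5   20.   309.2] theta 54.6 yaw -7.599999999999994 q [ 0.8   0.24 -1.07  2.31  1.34  0.41  0.06] F [ 2.  -0.3  0.6] w 51.3
```

View pics/g6.png

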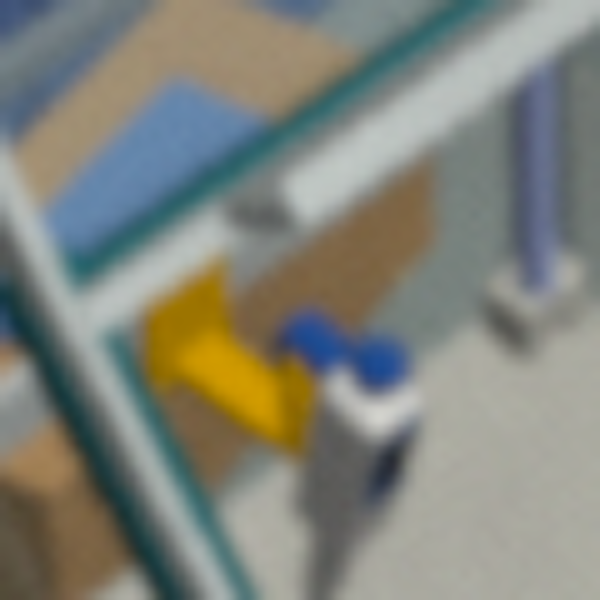

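View pics/g7.png

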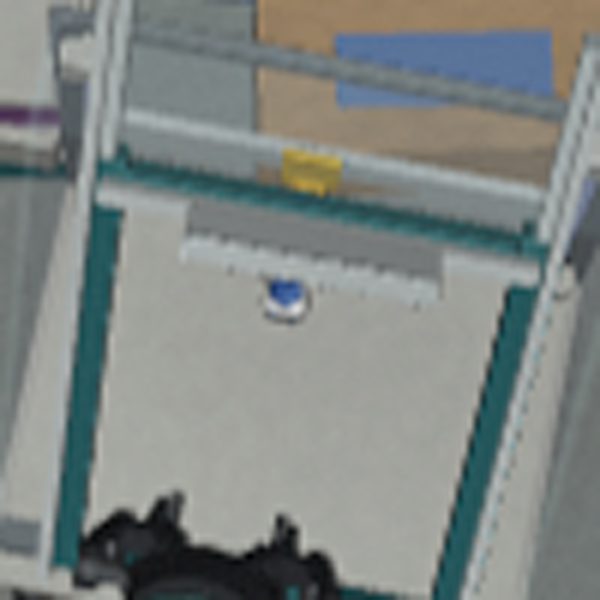

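```bash
python3 -c "
from h import *
T=cam('top',3);S=cam('side',3)
f=lambda u,v,k,x,y:((u+.5)/k+x-.5,(v+.5)/k+y-.5)
b,e=tri(T,f(287,291,6,250,120),S,f(382,357,10,205,135))
print('btn cab',wc(b),e)
for ph in(0,5,10,15,20):
  R=Ro.from_euler('y',-ph,degrees=True).as_matrix()
  P=np.array([67.8,15.5,202.5])
  for nm,p in(('btn',(-22,0,25)),('tip',(-22,0,-140)),('restfar',(14,0,8))):
    w=P+R@np.array(p,float); print(ph,nm,w.round(1),((proj(S,cw(w)[None])[0]-(205,135)+.5)*10).round(), ((proj(T,cw(w)[None])[0]-(250,120)+.5)*6).round())
b=cv2.resize(S['img'][150:210,205:265,::-1],None,fx=10,fy=10,interpolation=cv2.INTER_CUBIC)
cv2.imwrite('pics/g8.png',b)"
```

```text
btn cab [ 29.65628224  14.51692324 223.94576515] 1.8772365696936122
0 btn [ 45.8  15.5 227.5] [346. 326.] [291. 262.]
0 tip [45.8 15.5 62.5] [365. 667.] [280. 342.]
0 restfar [ 81.8  15.5 210.5] [269. 307.] [301. 213.]
5 btn [ 43.7  15.5 225.5] [351. 334.] [290. 266.]
5 tip [58.1 15.5 61.1] [340. 650.] [284. 325.]
5 restfar [ 81.   15.5 211.7] [271. 305.] [301. 214.]
10 btn [ 41.8  15.5 223.3] [356. 342.] [289. 270.]
10 tip [70.4 15.5 60.8] [314. 632.] [288. 307.]
10 restfar [ 80.2  15.5 212.8] [272. 304.] [301. 215.]
15 btn [ 40.1  15.5 221. ] [360. 350.] [289. 274.]
15 tip [82.8 15.5 61.6] [289. 611.] [291. 288.]
15 restfar [ 79.3  15.5 213.9] [274. 303.] [301. 216.]
20 btn [ 38.6  15.5 218.5] [364. 358.] [288. 278.]
20 tip [95.  15.5 63.4] [264. 589.] [295. 270.]
20 restfar [ 78.2  15.5 214.8] [276. 303.] [300. 217.]
```

View pics/g8.png

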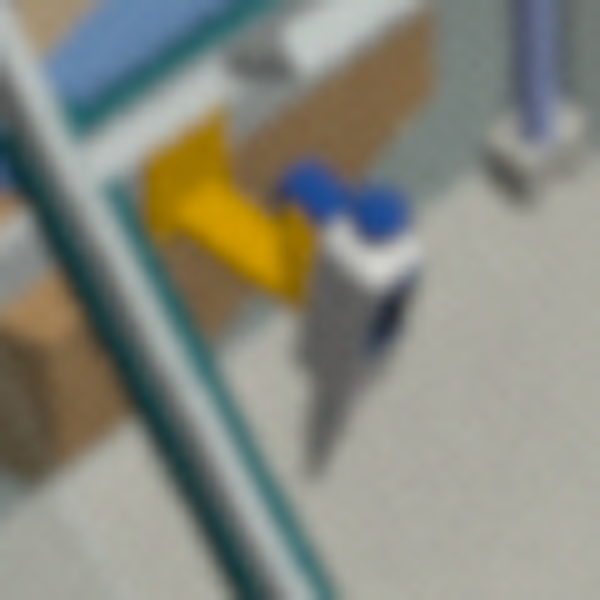

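```bash
python3 -c "
from h import *
T=cam('top',3);S=cam('side',3)
f=lambda u,v,k,x,y:((u+.5)/k+x-.5,(v+.5)/k+y-.5)
b=np.array([29.7,14.5,224])
# fit rest x,z offset, tilt, from button both views + tip side + rest far side
obs=[(T,f(287,291,6,250,120),(-22,0,26)),(S,f(382,357,10,205,135),(-22,0,26)),(S,f(312,632,10,205,135),(-22,0,-139))]
def pt(q,p): return cw(q[:3]+Ro.from_euler('y',-q[3]).apply(np.array(p,float)))
r=lambda q:np.concatenate([proj(d,pt(q,p)[None])[0]-uv for d,uv,p in obs])
o=least_squares(r,[67,15,202,.1]);print(o.x,np.rad2deg(o.x[3]),o.fun.round(2))
"
```

```text
[ 58.1349948   14.89511025 202.19342711   0.24236182] 13.886309254920718 [-0.16 -0.36  0.02  0.43  0.35 -0.36]
```

```bash
python3 -c "
from h import *
S=cam('side',3);T=cam('top',3)
b=cv2.resize(S['img'][105:175,205:285,::-1],None,fx=10,fy=8.5,interpolation=cv2.INTER_CUBIC)
cv2.imwrite('pics/l1.png',b)
a=cv2.resize(T['img'][145:175,270:330,::-1],None,fx=13,fy=13,interpolation=cv2.INTER_CUBIC)
cv2.imwrite('pics/l2.png',a)"
```

```text
(no output)
```

View pics/l1.png

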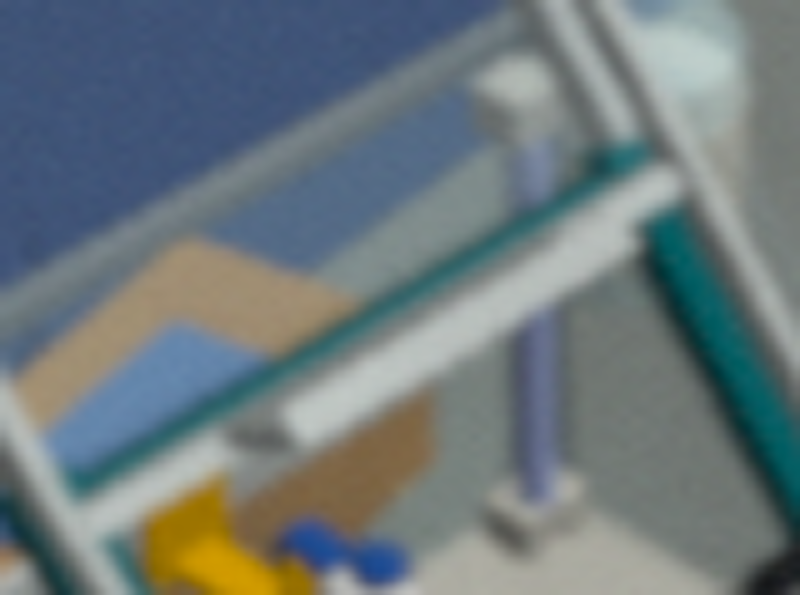

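View pics/l2.png

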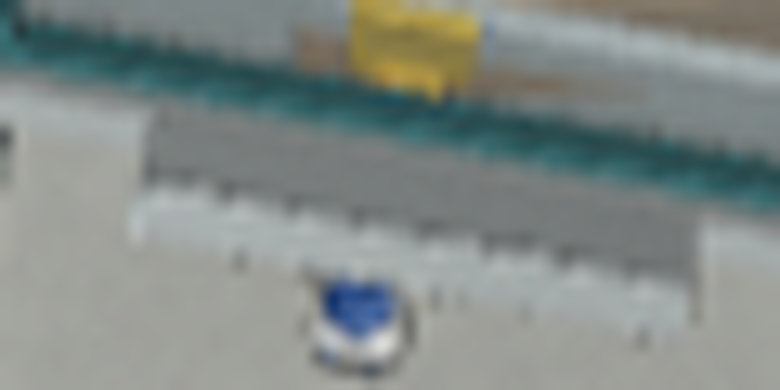

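```bash
python3 -c "
from h import *
T=cam('top',3);S=cam('side',3)
ft_=lambda u,v:((u+.5)/13+270-.5,(v+.5)/13+145-.5)
fs=lambda u,v:((u+.5)/10+205-.5,(v+.5)/8.5+105-.5)
n=np.array([-.819,0,.574]);s=np.array([.574,0,.819]);o=np.array([-110,0,80])
for nm,a,b in(('Lup',(152,186),(286,408)),('Llow',(133,240),(296,446)),('Rup',(692,275),(628,212)),('Rlow',(685,337),(640,240))):
  p,e=tri(T,ft_(*a),S,fs(*b));p=wc(p);print(nm,p.round(1),'err',round(e,1),'s',((p-o)@s).round(1),'n',((p-o)@n).round(1))
"
```

```text
Lup [  8.5  68.3 353.5] err 1.4 s 292.0 n 59.9
Llow [ -1.1  71.7 343.6] err 5.2 s 278.4 n 62.2
Rup [  8.1 -67.8 355.3] err 6.2 s 293.3 n 61.4
Rlow [ -1.8 -67.6 346.8] err 1.0 s 280.6 n 64.5
```

```bash
python3 -c "
from h import *
st()
delta(cw([30,0,420]),YAW,90)"
```

```text
t 16.35 tcp [519.9 -26.7 307.1] cab [-125.3   18.8  307.1] theta 54.8 yaw -7.700000000000003 q [ 0.8   0.25 -1.07  2.3   1.35  0.42  0.05] F [-0.9  0.6  0.3] w 51.2
t 16.35 shift cm [19.22 -0.24 -1.61] rot [ 0.47 -1.03 35.21] norm 19.29 35.2
```

```bash
python3 -m inch '[0,3,-4,-0.5,0,-0.2,7, 0,6,-5,-1,0.1,-0.4,14, 0,10,-4,-1.6,0.2,-0.6,21, 0,14,-2,-1.6,0.3,-0.8,28, 0,19.2,-0.2,-1.6,0.5,-1,35.2, 0,19.2,-0.2,-1.6,0.5,-1,35.2, 0,19.2,-0.2,-1.6,0.5,-1,35.2, 0,19.2,-0.2,-1.6,0.5,-1,35.2]'; python3 -c "
from h import *
st()
delta(cw([30.4,0,355]),YAW,90)
snap('top','pics/k.png');snap('side','pics/k2.png')"
```

```text
clock: 17.15
eef_pos: [677.0, -64.6, 412.1]
tool_rot: [-1.565, 0.011, -0.12]
force: [0.2, -0.4, -0.9]
width: -0.1
t 17.15 tcp [677.  -64.6 412.1] cab [ 35.1  -0.8 412.1] theta 89.3 yaw -6.900000000000006 q [ 0.51  0.73 -1.04  1.09  0.6   1.62  1.09] F [ 0.2 -0.4 -0.9] w -0.1
t 17.15 shift cm [-0.41  5.71  0.04] rot [-0.35 -0.31 -0.64] norm 5.73 0.8
```

View pics/k2.png

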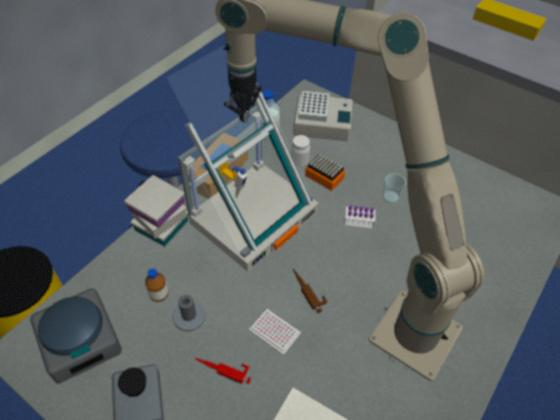

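```bash
python3 -m inch '[0,-0.4,1.5,0,-0.3,-0.3,-0.6, 0,-0.4,4,0,-0.3,-0.3,-0.6, 0,-0.4,5.7,0,-0.3,-0.3,-0.6, 0,-0.4,5.7,0,-0.3,-0.3,-0.6, 0,-0.4,5.7,0,-0.3,-0.3,-0.6]'; python3 -c "
from h import *
st()
delta(cw([30.4,0,343]),YAW,90)
T=snap('top','pics/k.png');S=snap('side','pics/k2.png')
b=cv2.resize(S['img'][80:160,200:300,::-1],None,fx=7,fy=7,interpolation=cv2.INTER_CUBIC)
cv2.imwrite('pics/k3.png',b)
"
```

```text
clock: 17.75
eef_pos: [667.4, -62.0, 360.7]
tool_rot: [-1.574, -0.007, -0.109]
force: [-0.6, -0.5, 1.1]
width: 0.1
t 17.75 tcp [667.4 -62.  360.7] cab [ 25.3   0.7 360.7] theta 89.5 yaw -6.200000000000003 q [ 0.54  0.73 -1.04  1.25  0.62  1.48  1.04] F [-0.6 -0.5  1.1] w 0.1
t 17.75 shift cm [ 0.49  1.78 -0.07] rot [0.19 0.36 0.42] norm 1.85 0.6
```

View pics/k3.png

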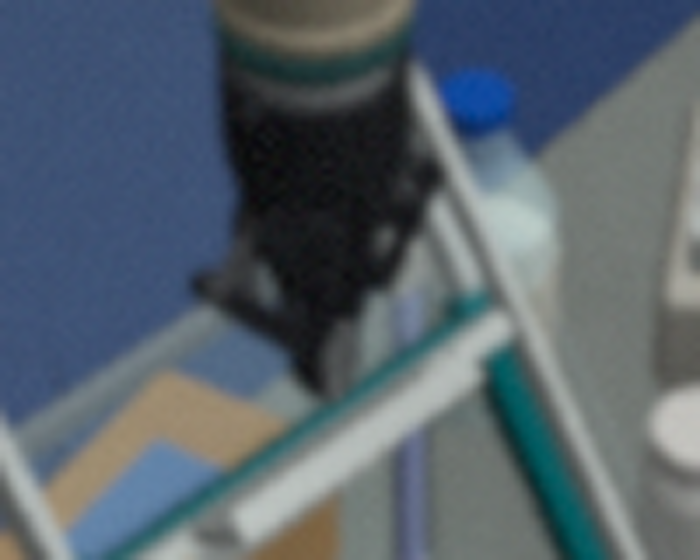

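```bash
python3 -m inch '[0,0.5,0.6,-0.1,0.2,0.3,0.4, 0,0.5,1.3,-0.1,0.2,0.3,0.4, 0,0.5,1.3,-0.1,0.2,0.3,0.4, 0,0.5,1.3,-0.1,0.2,0.3,0.4]'>/dev/null; python3 -c "
from h import *
st()";  python3 -m inch '[0,-0.2,0.3,0,0,0,0, 0,-0.4,0.6,0,0,0,0, 0,-0.6,0.9,0,0,0,0,0,-0.6,0.9,0,0,0,0]'>/dev/null; python3 -c "
from h import *
st()
T=snap('top','pics/k.png');S=snap('side','pics/k2.png')
b=cv2.resize(S['img'][80:160,200:300,::-1],None,fx=7,fy=7,interpolation=cv2.INTER_CUBIC)
cv2.imwrite('pics/k4.png',b)
"
```

```text
t 18.25 tcp [672.7 -63.3 347.7] cab [ 30.7   0.  347.7] theta 89.9 yaw -6.5 q [ 0.54  0.75 -1.03  1.25  0.63  1.47  1.04] F [ 0.1  0.4 -0.1] w 0.2
t 18.65 tcp [666.3 -62.7 338.6] cab [ 2.420e+01 -1.000e-01  3.386e+02] theta 90.0 yaw -6.5 q [ 0.55  0.74 -1.03  1.29  0.63  1.44  1.03] F [0.4 0.2 0.2] w -0.1
```

View pics/k4.png

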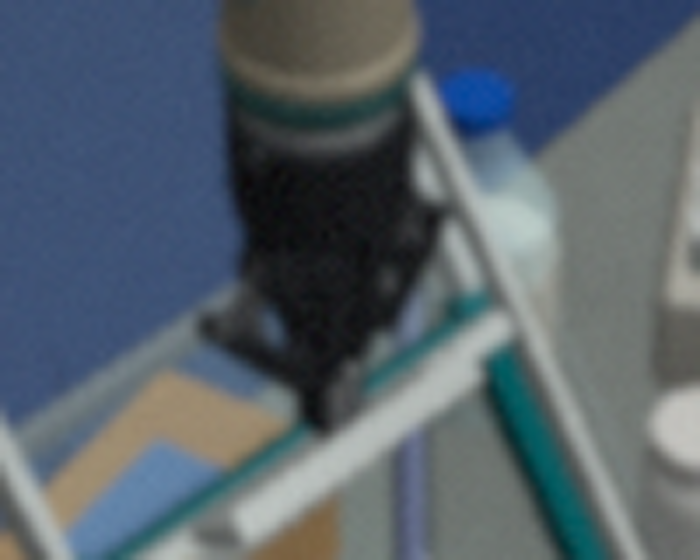

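```bash
python3 -m inch '[0,-0.4,0.6,0,0,0,0, 0,-0.8,1.2,0,0,0,0, 0,-1.2,1.7,0,0,0,0, 0,-1.7,2.5,0,0,0,0, 0,-1.7,2.5,0,0,0,0]'>/dev/null; python3 -c "
from h import *
st()
T=snap('top','pics/k.png');S=snap('side','pics/k2.png')
b=cv2.resize(S['img'][80:160,200:300,::-1],None,fx=7,fy=7,interpolation=cv2.INTER_CUBIC)
cv2.imwrite('pics/k5.png',b)
"
```

```text
t 19.25 tcp [648.6 -60.5 312.6] cab [  6.4  -0.  312.6] theta 89.9 yaw -6.5 q [ 0.58  0.74 -1.03  1.38  0.63  1.37  1.  ] F [-0.1 -0.5  0.1] w -0.1
```

View pics/k5.png

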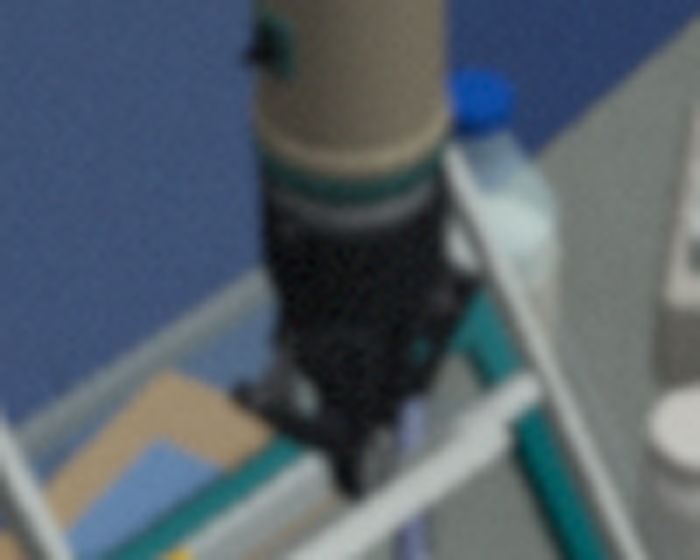

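```bash
python3 -m inch '[0,-1,1.5,0,0,0,0, 0,-2.1,3,0,0,0,0, 0,-3.1,4.4,0,0,0,0, 0,-4.1,5.9,0,0,0,0, 0,-5.2,7.4,0,0,0,0, 0,-6.2,8.8,0,0,0,0, 0,-7.2,10.3,0,0,0,0, 0,-8.2,11.7,0,0,0,0, 0,-9.2,13.1,0,0,0,0, 0,-9.2,13.1,0,0,0,0]'; python3 -c "
from h import *
st()
s=ctrl.read_state();p=wc(s['eef_pos'])-[-110,0,80];print('s',p@[.574,0,.819],'n',p@[-.819,0,.574])
T=snap('top','pics/k.png');S=snap('side','pics/k6.png')
"
```

```text
clock: 20.35
eef_pos: [557.1, -50.3, 181.7]
tool_rot: [-1.571, 0.002, -0.113]
force: [-0.9, 0.5, 0.4]
width: -0.3
t 20.35 tcp [557.1 -50.3 181.7] cab [-85.7  -0.3 181.7] theta 89.9 yaw -6.5 q [ 0.63  0.75 -0.99  1.81  0.74  1.01  0.8 ] F [-0.9  0.5  0.4] w -0.3
s 97.2859838445065 n 38.45027157465787
```

View pics/k6.png

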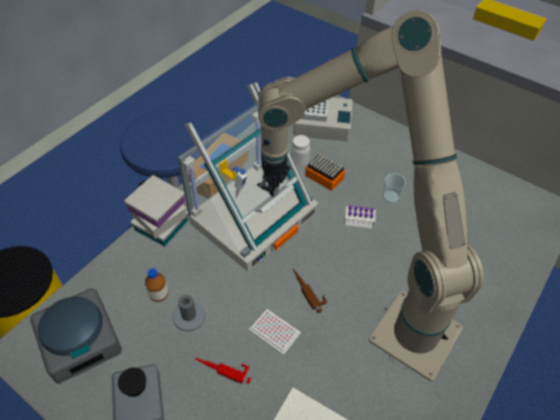

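```bash
python3 -m inch '[0,-0.9,1.3,0,0,0,0, 0,-1.9,2.6,0,0,0,0, 0,-2.8,3.9,0,0,0,0, 0,-3.6,5.2,0,0,0,0, 0,-4.3,6.1,0,0,0,0, 0,-4.3,6.1,0,0,0,0]'>/dev/null; cat >> h.py <<'E'
def sn():
    s=ctrl.read_state();p=wc(s['eef_pos'])-[-110,0,80];print('t',round(s['clock'],2),'s',p@[.574,0,.819],'n',p@[-.819,0,.574],'F',s['force'].round(1))
E
python3 -c "
from h import *
sn()"
python3 -m inch '[0,-0.25,0.35,0,0,0,0,0,-0.5,0.7,0,0,0,0,0,-0.5,0.7,0,0,0,0]'>/dev/null;python3 -c "
from h import *
sn()"
python3 -m inch '[0,-0.15,0.22,0,0,0,0,0,-0.3,0.4,0,0,0,0,0,-0.3,0.4,0,0,0,0]'>/dev/null;python3 -c "
from h import *
sn()"
```

```text
t 21.05 s 23.945215601501136 n 38.159377125376835 F [ 0.3 -0.8  0.2]
t 21.35 s 15.742990225651907 n 38.06727970680484 F [0.6 0.4 0.3]
t 21.65 s 11.41996954276076 n 37.99463948857172 F [ 1.3 -0.7  4. ]
```

```bash

python3 -m inch '[0,-0.15,0.22,0,0,0,0,0,-0.3,0.4,0,0,0,0,0,-0.3,0.4,0,0,0,0]'>/dev/null;python3 -c "
from h import *
sn()"
python3 -m inch '[0,-0.2,0.3,0,0,0,0,0,-0.2,0.3,0,0,0,0,0,-0.2,0.3,0,0,0,0]'>/dev/null;python3 -c "
from h import *
sn()"
```

```text
t 21.95 s 10.954508102847063 n 37.702657734690476 F [-0.9 -3.2 32.5]
t 22.25 s 10.915116496189158 n 35.00387829559543 F [ 5.5 -5.1 35.1]
```

```bash

python3 -m inch '[0,0.2,-0.6,0,0,0,0,0,0.2,-1.5,0,0,0,0,0,0,-4,0,0,0,0,0,-1,-7,0,0,0,0,0,-3,-10,0,0,0,0,0,-6,-13,0,0,0,0,0,-6,-13,0,0,0,0,0,-6,-13,0,0,0,0]';python3 -c "
from h import *
st()
T=snap('top','pics/k.png');S=snap('side','pics/k7.png')
b=cv2.resize(S['img'][110:270,150:330,::-1],None,fx=4.2,fy=3.7,interpolation=cv2.INTER_CUBIC)
cv2.imwrite('pics/k8.png',b)
a=cv2.resize(T['img'][100:250,230:380,::-1],None,fx=4,fy=4,interpolation=cv2.INTER_CUBIC)
cv2.imwrite('pics/k9.png',a)
"
```

```text
clock: 23.05
eef_pos: [442.5, -37.5, 233.8]
tool_rot: [-1.571, -0.001, -0.114]
force: [-1.3, -1.4, -0.4]
width: 0.1
t 23.05 tcp [442.5 -37.5 233.8] cab [-200.9   -0.8  233.8] theta 90.0 yaw -6.599999999999994 q [ 0.79  0.54 -1.13  2.04  0.61  0.94  0.8 ] F [-1.3 -1.4 -0.4] w 0.1
```

View pics/k8.png

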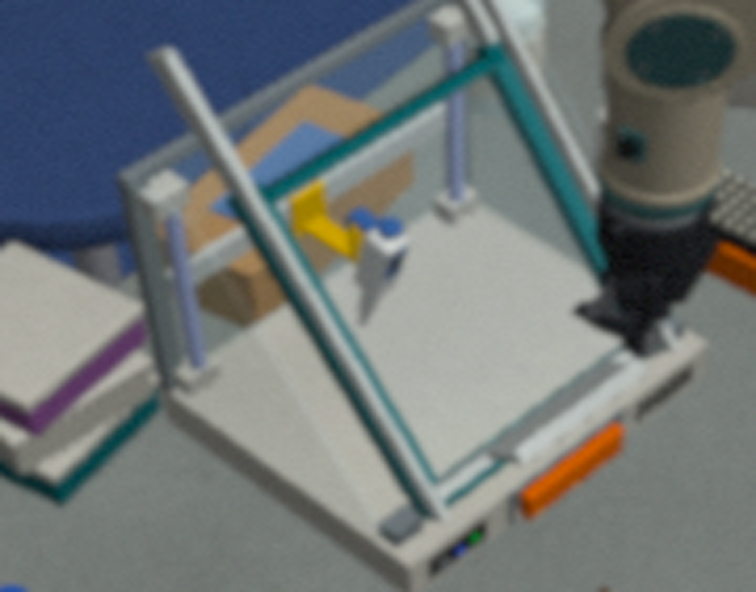

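View pics/k9.png

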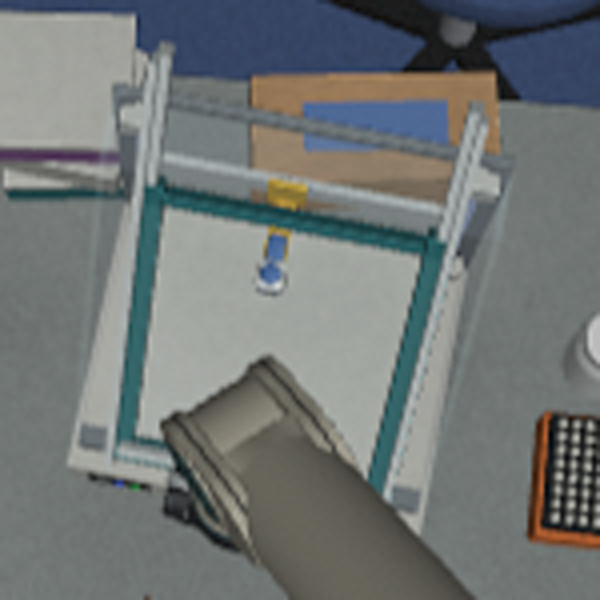

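```bash
python3 -c "
from h import *
st()
T=imaging.get_image('top');S=imaging.get_image('side')
a=cv2.resize(T['img'][140:178,284:314,::-1],None,fx=15,fy=15,interpolation=cv2.INTER_CUBIC)
b=cv2.resize(S['img'][150:200,215:255,::-1],None,fx=8.5,fy=11.4,interpolation=cv2.INTER_CUBIC)
cv2.imwrite('pics/z.png',np.hstack([a,b]))
"
```

```text
t 23.15 tcp [443.1 -37.4 233. ] cab [-200.4   -0.6  233. ] theta 89.9 yaw -6.599999999999994 q [ 0.79  0.54 -1.12  2.04  0.61  0.94  0.8 ] F [ 0.4 -0.7  0.4] w 0.0
```

View pics/z.png

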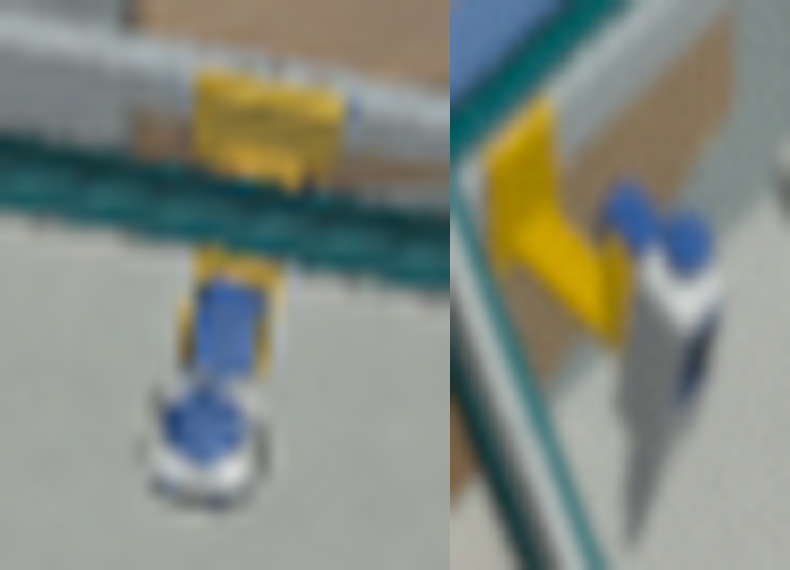

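```bash
python3 -c "
from h import *
finish_job()"
```

```text
the job is handed in; nothing more can be done
```

I carried out all three steps in order and handed the job in at about 23 s of the 64 s allowed. No verdict is reported.

- **Cassette:** I pushed it once to its end stop, with the force rising from about 7 N to 15 N. After I let go, the pictures showed it still only slightly proud of the plinth, so the catch is holding it.
- **Pipette:** I took it from the stand, carried it through the sloped opening and set its finger rest on the hook. On the first approach the tool met a steady force of about 6 N inside the cabinet. I took this to be a finger against the hook's tongue, backed off, moved about 2 mm sideways and went in again without contact. I measured it hanging before the sash was lowered. A final zoomed picture shows it still hanging, with the rest over the tongue and roughly centred sideways:

| Check | Measured | Limit |
|---|---|---|
| Lean | about 14° | 20° |
| Height of finger rest underside above the bench | about 202 mm | 195 to 207 mm, with the hook top at about 200 |
| Fore-and-aft offset, taking my first estimate of the hook's position | about -10 mm | 10 mm |

- **Fore-and-aft offset:** This is the check I am least sure of, because that reading sits at the limit. The shape of the rest's slot allows only about 6 mm of offset, and the early contact also suggests the hook is nearer the front than I first measured.
- **Sash:** I pushed it by its ledge to the lower stop, after about 280 mm, where the tool force rose to about 35 N. The last pictures show it shut.
- **End state:** The gripper is clear of everything, and I saw no sign that the frame was touched. I checked the bystanders only by eye and did not measure their positions.

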